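# Pack the jar lids head to tail on the board

## Robot

A 6-joint arm with a two-finger parallel gripper is mounted at the origin on the work surface. World frame = base frame: x ahead of the robot, y to its left, z up, the work surface at z = 0. Lengths are in mm, angles in rad, forces in N, time in s.
With the tool pointing down it reaches from about 400 to 925 mm from the base axis. Payload 12.5 kg.
Tool frame: the origin (TCP) lies at the centre of the arm's flange, where the gripper is bolted on; the fingertips stand 190 mm ahead of it and the grasp point (between the pads) lies 171 mm ahead of it; z points along the fingers, y is the line along which they close (so a half turn about z gives the same grasp; the last joint's range is limited). The gripper opens to 95 mm and grips with 3 to 60 N. Pads are 20 mm wide; open, the fingers measure 119 mm over their backs; the gripper's body (75 mm by 180 mm) begins 59 mm behind the grasp point.
Start: joints at [-0.106, 0.491, 1.559, -0, 1.092, -0.106], TCP at [625, 0.023, 404.761] pointing down, gripper open.
Joint ranges: [-3.1, 3.1], [-0.84, 2.19], [0.05, 2.79], [-1.13, 4.28], [0.06, 2.93], [-2.69, 2.69]. Speed limits (rad/s): [2.22, 2.22, 2.79, 3.14, 3.14, 3.14].

## Interface

Orientations are given as [roll, pitch, yaw] about the fixed x, y, z axes, in that order (R = Rz(yaw) Ry(pitch) Rx(roll)).
In Python, from cell import env, read_camera, search_frame, cut_out gives the robot as it stands. The module is installed in compiled form; this text tells all that it offers.
- The arm moves only by the tool move_arm, never from a script. Its argument "commands" is a list of rows, each a list of 3 entries, a list of its own where there are three numbers: the shift along the world's x, y, z normalised to -1 to 1, where 1 is 0.03 m, then the turn about the world's z normalised to -1 to 1, where 1 is 0.08 rad, then the opening, from -1 (shut) to 1 (fully open), so that 0 is half open. A call has 1 to 20 rows; each row shifts and turns the commanded pose from where the row before left it; what a row does not reach is not made up. A row lasts 1/12 s, in which the tool goes at most 41.7 mm and 7.16 degrees, less where a joint would pass 70% of its speed; a pose out of reach is approached as far as the arm can. A call with a number of a shift or a turn outside -1 to 1 is refused whole. A call with a gripper value outside its range is refused whole. The fingers move at their own pace and stop on an object; the grip force is fixed at half the most. Time passes only in rows, so rows that do not move let the fingers close. It gives the time, the measured TCP pose, the force, the opening and the grip force at its end, in the units of the state.
- env.state(): the state, without advancing time (a new reading comes with each control period).
- read_camera(name): name is "scene" or "side" or "wrist"; returns a dict with "image" (400x640x3 uint8, red, green, blue), "fx", "fy", "cx", "cy" (pixels), "rvec" (rotation vector, rad) and "tvec" (3), from world to camera coordinates, as OpenCV has them. Camera axes: x right, y down, z forward; pixel columns grow to the right and rows downward; lengths in mm; the calibration is good to about 2 mm. A picture is of the moment at which its call begins. There is no depth.
- env.job_done(): hands the job in; it is judged then, once.
Trained networks look in a picture, given as the dict that the camera call returned (one of the last four; its "shot" number tells which), for a name from the list of things; names that differ only in an ending like _2 or _b are one class to them, and where a whole thing is asked for, a point or a joint stands for the part that bears it (a point fixed in the world has none). Each returns a list of dicts, best first, with "confidence" (0 to 1); they miss things now and then, are a little off and sometimes report something else, mostly with a low value. They report only what shows in the picture. A call takes as long as a camera call. They do not tell look-alikes from the thing itself.
- search_frame(thing, picture): "at" ([column, row] in pixels, amid what is visible of it).
- cut_out(thing, picture): "region" (400x640 bool, what is visible of it) and "at" ([column, row] in pixels, amid what is visible of it).
The state is a dict: "t": time; "joints": joint angles; "qvel": joint speeds; "tau": joint torques, N m; "eef_pos": TCP position; "tcp_rot": TCP orientation; "ft_force": force on the tool from outside, world axes, zero at the start; "moment": the same for the moment, N m; "opening": opening from 0.0 (shut) to 1.0 (fully open); "grip_force": force on a finger pad.
Only numpy, scipy, OpenCV 4.12 (cv2) and the standard library are available. Lean on these libraries where they do the work, as an engineer would, in place of code of your own. Each camera call takes 0.05 s, during which the arm holds its last target. There are 200 camera calls.

## Task

Pack the three knobbed wooden jar lids into one tight, level stack, knobs alternately up and down: leave the large lid on the steel board where it is, turn the other large lid over and lay it on top, knob down, so that its knob stands on the lower rim close beside the lower knob and its own rim lies flat on top of that knob. Then set the small lid on the middle of the upturned flat face, knob up. The slotted stand may be used to rest a lid on edge while you change your grip; leave the saucer, the teaspoon and the filter basket where they are.

Things in the scene. Friction and masses are not known exactly. Their poses are not given: they have to be found in the camera images.
- base_lid_center (a point): The large wooden lid that lies knob up on the steel board, the foot of the stack (loose): rim disc 68 mm diameter and 10 mm thick, with a solid flat-topped round knob 20 mm diameter and 28 mm tall on the middle of one face, the other face flat (total height 38 mm). Point on its axis half-way up its height: 19 mm from the flat face, 9 mm beyond the knob face of the rim; z points along the axis from the flat face to the knob.
- loose_lid_center (a point): The other large wooden lid, same shape and size, lying knob up on the counter away from the board; about 90 g. Same point and axes: 19 mm from the flat face; z points towards the knob (up at the start). Packed, it is upside down and level, flat face 48 mm above the base lid's flat underside, axes 20 mm (knobs touching) to about 30 mm apart.
- small_lid_center (a point): The small wooden lid, lying knob up on the counter, about 40 g: rim disc 50 mm diameter and 8 mm thick, with a solid flat-topped round knob 16 mm diameter and 22 mm tall on the middle of one face, the other face flat (total height 30 mm). Point on its axis half-way up, 15 mm from the flat face; z towards the knob.
- board: Fixed dark steel board, 150 x 150 x 8 mm, flat on the counter; origin at the centre of its underside, z up.
- stand_seat (a point): Where the centre of a large lid's 68 mm rim disc comes to rest when it stands on edge in the stand's slot, 51.5 mm above the counter; x is level and square to the slot (the lid's axis lies along x, knob either way), y along the slot, z up. A lid left there leans up to about 14 degrees; its rim is free at both ends of its level diameter.
- stand: Fixed aluminium lid stand; origin at the centre of its underside, axes as stand_seat. Base 60 x 50 x 10 mm; slot along y, 50 mm long, between two upright cheeks: 13 mm wide up to 29 mm above the counter, then flaring to 25 mm at the lips, 38 mm above the counter. The slot's floor is a shallow V (25 degrees each side, lowest 14 mm above the counter) that centres the disc along y.
- saucer_center (a point): Bystander: loose white saucer, 110 mm diameter, 16 mm high, point half-way up.
- teaspoon_grip (a point): Bystander: loose steel teaspoon, 140 mm long, point on its handle.
- basket_center (a point): Bystander: loose steel filter basket (open cup), 70 mm across, 26 mm high, point half-way up.
Not all that is in view belongs to the job. Several things have the shape of the board; the one meant has the colours described above.

How it is judged:
By the outcome, as a careful person would: the job done as asked, in the order asked, and still so for the second after the job is handed in, with the robot touching nothing.
It also fails if it takes over 72 s, if anything falls off the work surface, if the arm or the gripper's body presses on something with over 40 N, if the wrist force passes 120 N, or if a joint passes its speed limit or range.

## Working session

There is one attempt and no reset: what is moved stays moved. The work goes in short steps, Python scripts to look and compute and a tool call to move; the robot and the scene stay as the last step left them, time stands still between calls to the robot, and variables do not carry over. Pictures are saved under pics/ and viewed, at most 10 in all, crops included, and the job is handed in when it is done.

Besides the shell and the picture viewer there is one more tool, called after ">>>" as name(argument=value, ...), one argument or row to a line, values as JSON. move_arm: Moves the arm, as the interface text tells. Its arguments: {"type":"object","properties":{"commands":{"type":"array","items":{"type":"array"}}},"required":["commands"]}

```bash
mkdir -p pics; cat > h.py <<'E'
from cell import env, read_camera, search_frame, cut_out
import numpy as np, cv2
def cam(n):
    p=read_camera(n); p['K']=np.array([[p['fx'],0,p['cx']],[0,p['fy'],p['cy']],[0,0,1.]])
    p['R']=cv2.Rodrigues(np.array(p['rvec'],float))[0]; p['t']=np.array(p['tvec'],float).ravel(); return p
def save(p,n,crop=None,s=1):
    im=p['image'][:,:,::-1]
    if crop: a,b,c,d=crop; im=im[b:d,a:c]
    cv2.imwrite('pics/'+n,cv2.resize(im,None,fx=s,fy=s,interpolation=cv2.INTER_CUBIC))
def ray(p,uv):
    d=p['R'].T@np.linalg.inv(p['K'])@np.array([uv[0],uv[1],1.]); return -p['R'].T@p['t'], d/np.linalg.norm(d)
def onz(p,uv,z):
    o,d=ray(p,uv); return o+d*(z-o[2])/d[2]
def tri(obs):
    A=np.zeros((3,3));b=np.zeros(3);L=[]
    for p,uv in obs:
        o,d=ray(p,uv);M=np.eye(3)-np.outer(d,d);A+=M;b+=M@o;L.append((M,o))
    x=np.linalg.solve(A,b);return x,[float(np.linalg.norm(M@(x-o))) for M,o in L]
def proj(p,X):
    c=p['R']@np.asarray(X,float)+p['t'];q=p['K']@c;return q[:2]/q[2]
E
python3 - <<'E'
from h import *
np.set_printoptions(precision=1,suppress=True)
S=cam('scene');D=cam('side')
save(S,'s0.png');save(D,'d0.png')
for p,n in((S,'scene'),(D,'side')):
    print(n,ray(p,(320,200)))
    for k in['base_lid_center','small_lid_center','board','stand','saucer_center','teaspoon_grip','basket_center']:
        print(k,[(np.round(r['at']).tolist(),round(r['confidence'],2),onz(p,r['at'],15)[:2]) for r in search_frame(k,p)])
E
```

```text
scene (array([1053.9,  473.9,  937. ]), array([-0.5, -0.4, -0.8]))
base_lid_center [([336.0, 229.0], 0.79, array([536.5, 114.7])), ([241.0, 154.0], 0.3, array([ 482.8, -314.9]))]
small_lid_center [([416.0, 268.0], 0.64, array([509. , 356.9]))]
board [([345.0, 238.0], 0.69, array([544.7, 151.7])), ([473.0, 236.0], 0.61, array([328.2, 435.3])), ([391.0, 189.0], 0.56, array([316.2, 164.2]))]
stand [([282.0, 187.0], 0.54, array([ 510.1, -110.5]))]
saucer_center [([263.0, 253.0], 0.89, array([719.7,   2.3]))]
teaspoon_grip [([235.0, 215.0], 0.63, array([ 671.9, -150.4]))]
basket_center [([319.0, 288.0], 0.72, array([709.7, 187.9]))]
side (array([-209.6, -763.8, 1077.3]), array([ 0.5,  0.5, -0.7]))
base_lid_center [([310.0, 194.0], 0.78, array([529.4, 117.3]))]
small_lid_center [([406.0, 292.0], 0.65, array([ 476. , -332.3]))]
board [([204.0, 176.0], 0.7, array([321.6, 408.9])), ([244.0, 225.0], 0.65, array([293.5, 140. ])), ([302.0, 192.0], 0.63, array([517.6, 141.6]))]
stand [([336.0, 158.0], 0.62, array([716.2, 199.4])), ([357.0, 236.0], 0.61, array([ 516. , -106.8]))]
saucer_center [([383.0, 188.0], 0.68, array([723.9, -13.4]))]
teaspoon_grip [([404.0, 220.0], 0.73, array([ 667.9, -153.8]))]
basket_center [([337.0, 161.0], 0.81, array([703.8, 182.8])), ([314.0, 192.0], 0.58, array([543.2, 116.5]))]
```

View pics/s0.png

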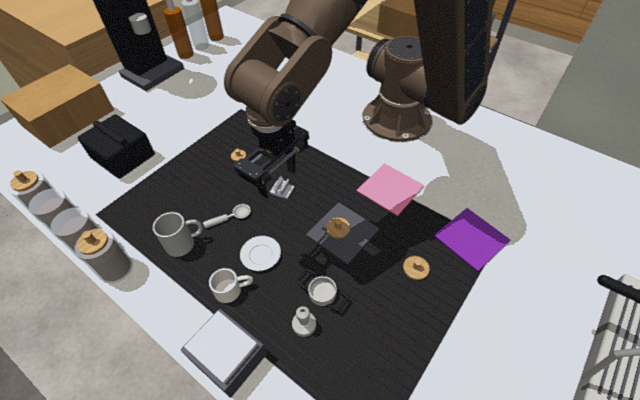

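View pics/d0.png

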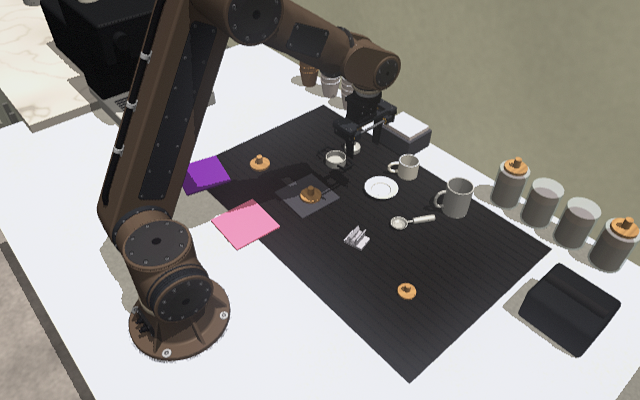

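Scene view: wooden lids at (336,229) on the dark board, (416,268) on the mat – large by pixel width/distance – and (238,155) – small; canister lids at (25,180), (95,243) lie off the mat and are decoys, as are the pink (391,189) and purple (473,236) boards. The stand is at (282,187); the side view agrees: base (310,194), large (260,162), small (407,291), stand (357,238).

```bash
python3 - <<'E'
from h import *
np.set_printoptions(precision=1,suppress=True)
S=cam('scene');D=cam('side');W=cam('wrist')
for n,s,d in[('base',(336,229),(311,194)),('large',(416,267),(260,162)),('small',(238,155),(407,291)),('stand',(282,187),(357,237))]:
    print(n,*tri([(S,s),(D,d)]))
print('wrist cam',ray(W,(320,200)),env.state()['eef_pos'],env.state()['tcp_rot'])
for k in['base_lid_center','loose_lid_center','stand','stand_seat']:
    for p in (S,D,W):
        print(k,[(np.round(r['at']).tolist(),round(r['confidence'],2),int(r['region'].sum())) for r in cut_out(k,p)])
a=S['image'][215:300,385:450];b=S['image'][130:180,215:262]
im=np.hstack([cv2.resize(x,(390,390),interpolation=cv2.INTER_CUBIC) for x in (S['image'][225:290,385:450],S['image'][122:187,205:270])])
cv2.imwrite('pics/c1.png',im[:,:,::-1])
E
```

```text
base [533.7 115.8  13.1] [1.4341470467226385, 1.4341470467226196]
large [506.1 354.7  10.9] [1.2554970347794747, 1.2554970347795669]
small [ 485.3 -328.8    6. ] [0.6892204516016738, 0.6892204516017252]
stand [ 511.2 -110.8   17.1] [1.7115484703784554, 1.7115484703784913]
wrist cam (array([624.4,  77.2, 386.1]), array([ 0. , -0.3, -1. ])) [625.   -0.  404.8] [ 3.1 -0.   1.6]
base_lid_center [([337.0, 228.0], 0.72, 388)]
base_lid_center [([311.0, 192.0], 0.73, 282)]
base_lid_center [([235.0, 88.0], 0.62, 2519)]
loose_lid_center [([415.0, 267.0], 0.97, 531)]
loose_lid_center [([257.0, 164.0], 0.75, 226)]
loose_lid_center []
stand [([284.0, 188.0], 0.87, 333)]
stand [([358.0, 238.0], 0.76, 371)]
stand [([247.0, 252.0], 0.62, 506)]
stand_seat [([282.0, 188.0], 0.74, 339)]
stand_seat [([355.0, 238.0], 0.64, 382)]
stand_seat [([245.0, 256.0], 0.94, 546)]
```

View pics/c1.png

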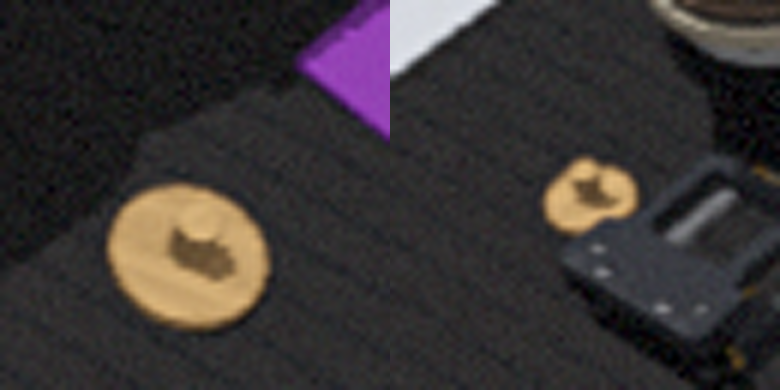

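The crop shows the lid at (416,267) clearly bigger (162 px scaled, ~68 mm) than the one at (238,155): left is loose lid, right is the small one.

```bash
python3 - <<'E'
from h import *
np.set_printoptions(precision=1,suppress=True)
W=cam('wrist');save(W,'w1.png')
r=cut_out('base_lid_center',W)[0]['region'];ys,xs=np.nonzero(r);print(xs.min(),xs.max(),ys.min(),ys.max())
print(proj(W,[534,116,18]),proj(W,[511,-111,17]))
E
```

```text
207 263 60 118
[238.4  89.9] [234.  256.7]
```

View pics/w1.png

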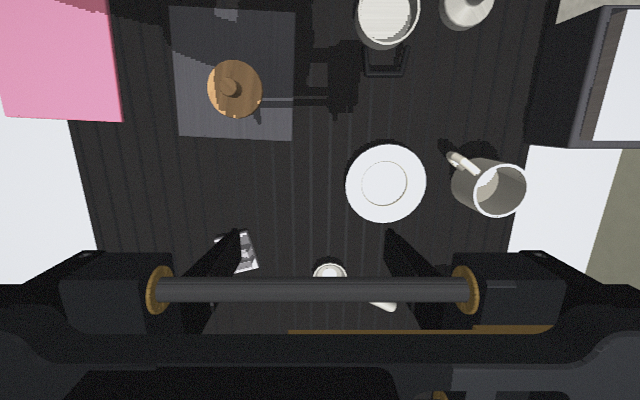

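Wrist view: base lid at (235,89) on the dark board, saucer (386,183), stand partly hidden at (245,252). I move the stand into view.

>>> move_arm(
  commands=[
    [[-0.7, -0.8, -0.5], 0, 1],
    [[-0.7, -0.8, -0.5], 0, 1],
    [[-0.7, -0.8, -0.5], 0, 1],
    [[-0.7, -0.8, -0.5], 0, 1],
    [[-0.7, -0.8, -0.5], 0, 1],
    [[0, 0, 0], 0, 1],
    [[0, 0, 0], 0, 1],
  ],
)

```text
t: 2.23
eef_pos: [519.5, -121.0, 329.5]
tcp_rot: [-3.141, -0.0, 1.568]
ft_force: [1.8, 0.2, 0.2]
opening: 0.997
grip_force: 0.0
```

```bash
python3 - <<'E'
from h import *
np.set_printoptions(precision=1,suppress=True)
W=cam('wrist');u=proj(W,[511,-111,15]);print(u,env.state()['eef_pos'])
for r in cut_out('stand',W)[:2]:
    ys,xs=np.nonzero(r['region']);print(r['at'],r['confidence'],xs.min(),xs.max(),ys.min(),ys.max())
    print(cv2.minAreaRect(np.c_[xs,ys].astype(np.int32)))
x,y=map(int,u);x0=max(0,x-65);y0=max(0,y-65);print(x0,y0);save(W,'w2.png',(x0,y0,x0+130,y0+100),6)
E
```

```text
[304.7 187. ] [ 520.2 -120.4  330. ]
239 122
```

View pics/w2.png

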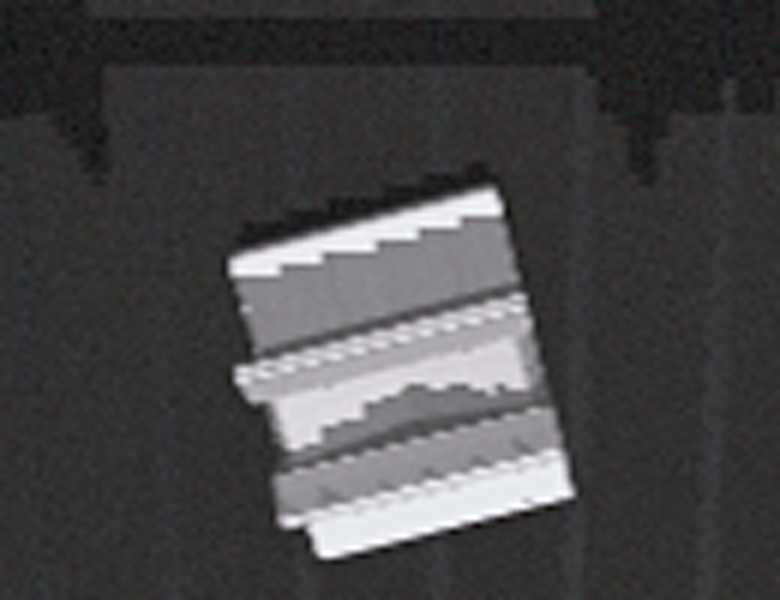

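```bash
python3 - <<'E'
from h import *
np.set_printoptions(precision=1,suppress=True)
W=cam('wrist')
f=lambda q:(239+q[0]/6-.4,122+q[1]/6-.4)
for n,z,qs in[('base+',0,[(230,262),(498,190)]),('base+',10,[(230,262),(498,190)]),('base-',10,[(320,558),(575,492)]),('lip+out',38,[(235,368),(522,296)]),('lip+in',38,[(245,385),(528,312)]),('lip-in',38,[(282,500),(550,440)]),('lip-out',38,[(285,525),(560,455)])]:
    P=[onz(W,f(q),z)[:2] for q in qs];v=P[1]-P[0];print(n,z,*P,'mid',(P[0]+P[1])/2,np.linalg.norm(v),np.degrees(np.arctan2(v[1],v[0])))
print(ray(W,(320,200)))
E
```

```text
base+ 0 [481.4 -88.7] [531.3 -75.4] mid [506.3 -82. ] 51.709715522851944 14.94650943205982
base+ 10 [482.6 -87.2] [531.  -74.3] mid [506.8 -80.8] 50.04980746993795 14.94650943205982
base- 10 [ 497.8 -143.6] [ 546.  -130.6] mid [ 521.9 -137.1] 49.96098737538224 15.16712351480548
lip+out 38 [ 486.3 -100.8] [534.1 -88.7] mid [510.2 -94.8] 49.28825031801656 14.239510579025358
lip+in 38 [ 487.9 -103.7] [535.1 -91.4] mid [511.5 -97.5] 48.817190376315025 14.665522218962801
lip-in 38 [ 493.6 -123.8] [ 539.2 -113.2] mid [ 516.4 -118.5] 46.80520721391291 13.063288109206804
lip-out 38 [ 494.  -128.3] [ 540.9 -115.9] mid [ 517.4 -122.1] 48.55609380482681 14.828860198352535
(array([520. , -42.7, 311.5]), array([ 0. , -0.3, -1. ]))
```

The crop shows the stand: base corners, both lips and the slot running 15° from world x; the model fits (50 × 58 mm, centre ≈ (514,-108.5)). Now over to the loose lid, turning the closing axis along the slot.

>>> move_arm(
  commands=[
    [[-0.03, 0.95, -0.15], 0.65, 1],
    [[-0.03, 0.95, -0.15], 0.65, 1],
    [[-0.03, 0.95, -0.15], 0.65, 1],
    [[-0.03, 0.95, -0.15], 0.65, 1],
    [[-0.03, 0.95, -0.15], 0.65, 1],
    [[-0.03, 0.95, -0.15], 0, 1],
    [[-0.03, 0.95, -0.15], 0, 1],
    [[-0.03, 0.95, -0.15], 0, 1],
    [[-0.03, 0.95, -0.15], 0, 1],
    [[-0.03, 0.95, -0.15], 0, 1],
    [[-0.03, 0.95, -0.15], 0, 1],
    [[-0.03, 0.95, -0.15], 0, 1],
    [[-0.03, 0.95, -0.15], 0, 1],
    [[-0.03, 0.95, -0.15], 0, 1],
    [[-0.03, 0.95, -0.15], 0, 1],
    [[-0.03, 0.95, -0.15], 0, 1],
    [[0, 0, 0], 0, 1],
    [[0, 0, 0], 0, 1],
  ],
)

```text
t: 3.88
eef_pos: [504.9, 338.3, 257.7]
tcp_rot: [3.141, -0.0, 1.835]
ft_force: [-0.9, -0.6, 0.1]
opening: 1.001
grip_force: 0.0
```

```bash
cat >> h.py <<'E'
def ring(p,name,z,D):
    """outline of the visible lid: fit ellipse to the rim contour, back-project its points on plane z, fit circle"""
    out=[]
    for r in cut_out(name,p):
        m=r['region'].astype(np.uint8)
        c=max(cv2.findContours(m,0,1)[0],key=cv2.contourArea)[:,0,:].astype(np.float32)
        P=np.array([onz(p,q,z)[:2] for q in c],np.float32)
        (a,b),rad=cv2.minEnclosingCircle(P); out.append((r['confidence'],P.mean(0),(a,b),2*rad,r['at']))
    return out
E
python3 - <<'E'
from h import *
np.set_printoptions(precision=1,suppress=True)
W=cam('wrist');print(env.state()['eef_pos'],env.state()['tcp_rot'],ray(W,(320,200)))
print(proj(W,[506,355,5]))
for z in(0,10):print(ring(W,'loose_lid_center',z,68))
save(W,'w3.png')
E
```

```text
[505.1 337.2 257.8] [3.1 0.  1.8] (array([484.1, 412.8, 239. ]), array([ 0.1, -0.2, -1. ]))
[318.6 196.3]
[(0.77, array([504.3, 354.2], dtype=float32), (504.740966796875, 353.6365051269531), 70.83392333984375, [316.9, 191.9])]
[(0.77, array([503.5, 356.7], dtype=float32), (503.87628173828125, 356.1113586425781), 67.86968994140625, [316.9, 191.9])]
```

View pics/w3.png

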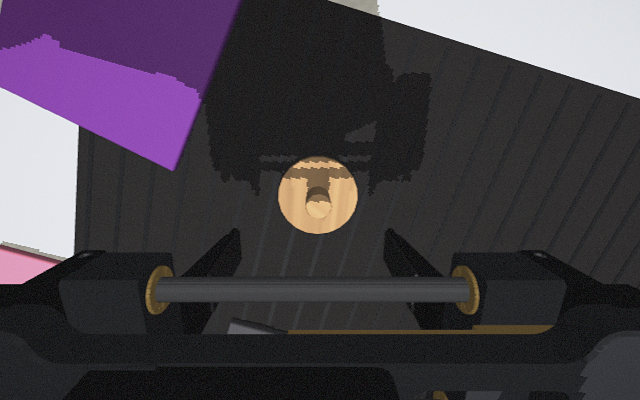

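Close view: the lid is at (318,195) and its rim fits 68 mm at z = 10, centred at (504,356); fingers straddle it.

>>> move_arm(
  commands=[
    [[-0.04, 0.63, 0], 0, 1],
    [[0, 0, -0.6], 0, 1],
    [[0, 0, -0.6], 0, 1],
    [[0, 0, -0.6], 0, 1],
    [[0, 0, -0.38], 0, 1],
    [[0, 0, 0], 0, 1],
    [[0, 0, 0], 0, -1],
    [[0, 0, 0], 0, -1],
    [[0, 0, 0], 0, -1],
    [[0, 0, 0], 0, -1],
    [[0, 0, 0], 0, -1],
    [[0, 0, 0], 0, -1],
    [[0, 0, 0], 0, -1],
    [[0, 0, 0], 0, -1],
  ],
)

```text
t: 5.2
eef_pos: [504.5, 354.9, 192.7]
tcp_rot: [3.141, -0.0, 1.831]
ft_force: [-0.2, -1.9, 5.2]
opening: 0.704
grip_force: 30.0
```

>>> move_arm(
  commands=[
    [[0, 0, 0.9], 0, -1],
    [[0, 0, 0.9], 0, -1],
    [[0, 0, 0.9], 0, -1],
    [[0, -0.94, 0], 0, -1],
    [[0, -0.94, 0], 0, -1],
    [[0, -0.94, 0], 0, -1],
    [[0, -0.94, 0], 0, -1],
    [[0, -0.94, 0], 0, -1],
    [[0, -0.94, 0], 0, -1],
    [[0, -0.94, 0], 0, -1],
    [[0, -0.94, 0], 0, -1],
    [[0, -0.94, 0], 0, -1],
    [[0, -0.94, 0], 0, -1],
    [[0, -0.94, 0], 0, -1],
    [[0, -0.94, 0], 0, -1],
    [[0, -0.94, 0], 0, -1],
    [[0, -0.94, 0], 0, -1],
    [[0, -0.94, -0.4], 0, -1],
    [[0, 0, -0.47], 0, -1],
    [[0, 0, 0], 0, -1],
  ],
)

```text
t: 6.87
eef_pos: [503.9, -69.3, 245.4]
tcp_rot: [-3.139, -0.002, 1.828]
ft_force: [-1.2, 0.4, -2.1]
opening: 0.705
grip_force: 30.0
```

```bash
cat >> h.py <<'E'
C=np.array([514,-108.5]);a=np.radians(14.9);PV=np.array([-np.sin(a),np.cos(a)]);SV=np.array([np.cos(a),np.sin(a)])
OFF=187.7
def qz():
    e=env.state();p=np.array(e['eef_pos']);d=p[:2]-C;return round(d@PV,1),round(d@SV,1),round(p[2]-OFF,1),p.round(1).tolist(),np.round(e['tcp_rot'],3)[2],np.round(e['ft_force'],1).tolist()
E
python3 -c "
from h import *;print(qz())"
```

```text
(np.float64(40.5), np.float64(0.3), np.float64(57.7), [503.9, -69.3, 245.4], np.float64(1.828), [-1.2, 0.4, -2.1])
```

>>> move_arm(
  commands=[
    [[0, 0, -0.2], 0, -1],
    [[0, 0, -0.2], 0, -1],
    [[0, 0, -0.2], 0, -1],
    [[0, 0, -0.16], 0, -1],
    [[0, 0, 0], 0, -1],
    [[0.034, -0.128, 0], 0, -1],
    [[0.034, -0.128, 0], 0, -1],
    [[0.034, -0.128, 0], 0, -1],
    [[0.034, -0.128, 0], 0, -1],
    [[0.025, -0.1, 0], 0, -1],
    [[0, 0, 0], 0, -1],
    [[0, 0, 0], 0, -1],
  ],
)

```text
t: 7.87
eef_pos: [509.1, -86.6, 225.2]
tcp_rot: [3.141, -0.0, 1.831]
ft_force: [-3.4, 4.1, 9.2]
opening: 0.707
grip_force: 30.0
```

```bash
python3 - <<'E'
from h import *
print(qz())
S=cam('scene');D=cam('side')
ims=[]
for p in(S,D):
    u=proj(p,[510,-90,45]).astype(int);print(u)
    ims.append(cv2.resize(p['image'][u[1]-45:u[1]+35,u[0]-40:u[0]+40],(400,400),interpolation=cv2.INTER_CUBIC))
cv2.imwrite('pics/t1.png',np.hstack(ims)[:,:,::-1])
E
```

```text
(np.float64(22.4), np.float64(0.9), np.float64(37.5), [509.1, -86.6, 225.2], np.float64(1.831), [-3.4, 4.1, 9.2])
[286 183]
[351 226]
```

View pics/t1.png

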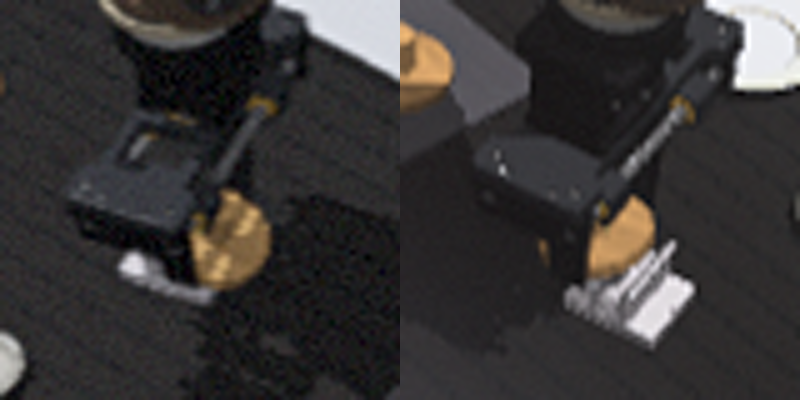

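Both views show the lid tilted roughly 45° on the stand's near lip, knob outwards, as planned. A little more tilt, then lift and carry it over the slot.

>>> move_arm(
  commands=[
    [[0, 0, -0.1], 0, -1],
    [[0.01, -0.03, 0], 0, -1],
    [[0, 0, 0], 0, -1],
    [[0, 0, 0], 0, -1],
    [[0, 0, 0.5], 0, -1],
    [[0, 0, 0.7], 0, -1],
    [[0, 0, 0.6], 0, -1],
    [[0.15, -0.564, 0], 0, -1],
    [[0.15, -0.564, 0], 0, -1],
    [[0, 0, 0], 0, -1],
    [[0, 0, 0], 0, -1],
  ],
)

```text
t: 8.88
eef_pos: [518.5, -121.9, 275.5]
tcp_rot: [3.141, 0.0, 1.829]
ft_force: [-0.0, 1.1, -0.2]
opening: 0.707
grip_force: 30.0
```

```bash
python3 - <<'E'
from h import *
print(qz())
D=cam('side');W=cam('wrist')
u=proj(D,[518,-120,80]).astype(int);print(u)
r=cut_out('loose_lid_center',W);print([(x['at'],x['confidence'],int(x['region'].sum())) for x in r])
ims=[cv2.resize(D['image'][u[1]-40:u[1]+40,u[0]-40:u[0]+40],(400,400),interpolation=cv2.INTER_CUBIC),cv2.resize(W['image'][100:350,195:445],(400,400))]
cv2.imwrite('pics/t2.png',np.hstack(ims)[:,:,::-1])
E
```

```text
(np.float64(-14.1), np.float64(0.9), np.float64(87.8), [518.5, -121.9, 275.5], np.float64(1.829), [-0.0, 1.1, -0.2])
[361 222]
[([311.3, 236.2], 0.66, 7896)]
```

View pics/t2.png

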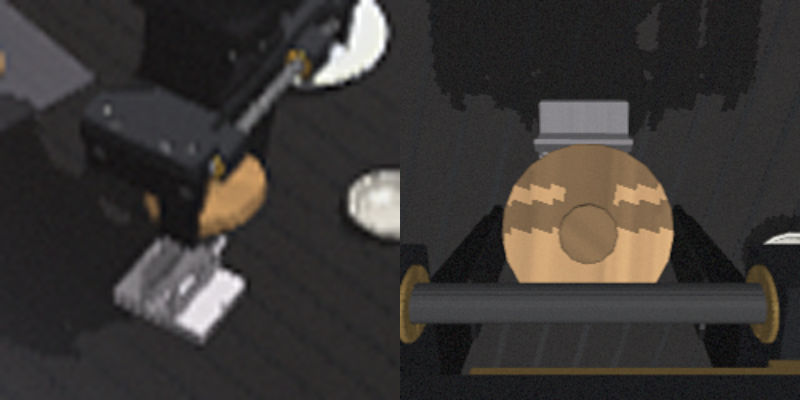

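```bash
python3 - <<'E'
from h import *
W=cam('wrist');e=env.state()['eef_pos'];c=np.array([e[0],e[1],e[2]-OFF])
P=np.array([*PV,0]);Z=np.array([0,0,1.]);S=np.array([*SV,0])
for f in range(0,80,10):
    F=np.radians(f);n=np.sin(F)*P+np.cos(F)*Z;u=np.cos(F)*P-np.sin(F)*Z
    print(f,'top',proj(W,c+34*u+5*n).round(),'knobtop',proj(W,c+33*n).round(),'side',proj(W,c+34*S+5*n).round(),'kr',(proj(W,c+33*n+10*S)-proj(W,c+33*n)).round(1))
E
```

```text
0 top [313. 197.] knobtop [313. 270.] side [366. 248.] kr [18.3  0. ]
10 top [313. 194.] knobtop [313. 260.] side [366. 246.] kr [18.4  0. ]
20 top [313. 192.] knobtop [313. 249.] side [366. 245.] kr [18.4  0. ]
30 top [313. 193.] knobtop [313. 239.] side [366. 244.] kr [18.3  0. ]
40 top [313. 195.] knobtop [313. 228.] side [366. 242.] kr [18.1  0. ]
50 top [313. 198.] knobtop [313. 219.] side [366. 241.] kr [17.8  0. ]
60 top [313. 202.] knobtop [313. 211.] side [366. 240.] kr [17.4  0. ]
70 top [313. 207.] knobtop [313. 204.] side [365. 239.] kr [16.9  0. ]
```

Wrist view shows the lid face-on with the knob at its centre (row 246), which means only ~23° tilt now. I'll write an automatic tilt estimate from the silhouettes.

```bash
cat >> h.py <<'E'
def tilt(cams,dz=(0,),lo=-10,hi=200):
    e=env.state()['eef_pos'];P=np.array([*PV,0]);Z=np.array([0,0,1.]);S=np.array([*SV,0]);t=np.linspace(0,2*np.pi,60)[:,None]
    best=[];M=[]
    for p in cams:
        h=cv2.cvtColor(p['image'],cv2.COLOR_RGB2HSV);m=cv2.inRange(h,(8,60,40),(24,255,255))>0
        u=proj(p,[e[0],e[1],e[2]-OFF]);yy,xx=np.mgrid[:400,:640]
        R=90 if p['fx']*60/np.linalg.norm(p['R']@[e[0],e[1],e[2]-OFF]+p['t'])>60 else 30
        m&=(np.hypot(xx-u[0],yy-u[1])<R);M.append(m)
    for f in range(lo,hi,3):
        F=np.radians(f);n=np.sin(F)*P+np.cos(F)*Z;u=np.cos(F)*P-np.sin(F)*Z
        for d in dz:
            c=np.array([e[0],e[1],e[2]-OFF+d]);sc=[]
            for p,m in zip(cams,M):
                im=np.zeros((400,640),np.uint8)
                for r,a,b in((34,-5,5),(10,5,33)):
                    X=np.vstack([c+r*(np.cos(t)*u+np.sin(t)*S)+k*n for k in(a,b)])
                    cv2.fillConvexPoly(im,cv2.convexHull(np.array([proj(p,x) for x in X]).round().astype(np.int32)),1)
                im=im>0;sc.append((im&m).sum()/max(1,(im|m).sum()))
            best.append((sum(sc),f,d,[round(float(s),2) for s in sc]))
    return sorted(best,key=lambda b:-b[0])[:4]
E
python3 - <<'E'
from h import *
W,S,D=cam('wrist'),cam('scene'),cam('side')
for c in([W],[S],[D],[W,S,D]): print(tilt(c,(-4,0,4)))
E
```

```text
[(np.float64(0.8516528442938909), 170, -4, [0.85]), (np.float64(0.8494400184736174), -7, -4, [0.85]), (np.float64(0.8475750577367206), 173, -4, [0.85]), (np.float64(0.8474202898550725), -10, -4, [0.85])]
[(np.float64(0.6207865168539326), 98, 0, [0.62]), (np.float64(0.6147540983606558), 95, 0, [0.61]), (np.float64(0.6131578947368421), 89, 0, [0.61]), (np.float64(0.6114285714285714), 101, 0, [0.61])]
[(np.float64(0.45799457994579945), 35, -4, [0.46]), (np.float64(0.45691906005221933), 29, 0, [0.46]), (np.float64(0.45263157894736844), 32, -4, [0.45]), (np.float64(0.44935064935064933), 32, 0, [0.45])]
[(np.float64(1.7858781442612026), -10, -4, [0.85, 0.58, 0.36]), (np.float64(1.785792951331194), 170, -4, [0.85, 0.58, 0.35]), (np.float64(1.785702872874976), 179, 0, [0.82, 0.59, 0.38]), (np.float64(1.783258677084338), 179, -4, [0.85, 0.57, 0.37])]
```

```bash
cat >> h.py <<'E'
def knob(p):
    """wrist view: (col,row,r) of circles of knob size, top row of wood per mid columns"""
    g=cv2.cvtColor(p['image'],cv2.COLOR_RGB2GRAY);g=cv2.medianBlur(g,3)
    sub=g[150:285,240:390]
    c=cv2.HoughCircles(sub,cv2.HOUGH_GRADIENT,1,8,param1=60,param2=11,minRadius=13,maxRadius=21)
    h=cv2.cvtColor(p['image'],cv2.COLOR_RGB2HSV);m=cv2.inRange(h,(8,60,40),(24,255,255))>0
    m[276:]=0
    rows=[int(np.nonzero(m[100:,x])[0].min())+100 if m[100:,x].any() else -1 for x in range(268,360,15)]
    xs=[(int(np.nonzero(m[r,200:430])[0].min())+200,int(np.nonzero(m[r,200:430])[0].max())+200) if m[r,200:430].any() else None for r in(200,220,240,260)]
    return [] if c is None else (c[0][:4]+[240,150,0]).round(1).tolist(),rows,xs
E
python3 - <<'E'
from h import *
print(knob(cam('wrist')))
E
```

```text
([[312.5, 246.5, 18.1]], [213, 199, 192, 190, 193, 200, 215], [(280, 343), (264, 360), (259, 365), (261, 363)])
```

>>> move_arm(
  commands=[
    [[-0.154, 0.58, 0], 0, -1],
    [[-0.154, 0.58, 0], 0, -1],
    [[0, 0, -0.7], 0, -1],
    [[0, 0, -0.6], 0, -1],
    [[0, 0, -0.2], 0, -1],
    [[0, 0, -0.2], 0, -1],
    [[0, 0, 0], 0, -1],
    [[0, 0, 0], 0, -1],
  ],
)

```text
t: 9.95
eef_pos: [509.5, -86.5, 224.7]
tcp_rot: [3.141, 0.0, 1.831]
ft_force: [0.8, -0.1, -1.1]
opening: 0.71
grip_force: 30.0
```

```bash
python3 -c "
from h import *
print(qz(),knob(cam('wrist')))"
```

```text
(np.float64(22.4), np.float64(1.3), np.float64(37.0), [509.5, -86.5, 224.7], np.float64(1.831), [0.8, -0.1, -1.1]) ([[311.5, 246.5, 18.2], [343.5, 230.5, 15.8], [338.5, 213.5, 13.6]], [212, 198, 191, 189, 192, 199, 215], [(280, 344), (264, 360), (259, 365), (261, 363)])
```

>>> move_arm(
  commands=[
    [[0, 0, -0.1], 0, -1],
    [[0, 0, -0.1], 0, -1],
    [[0, 0, 0], 0, -1],
    [[0, 0, 0], 0, -1],
  ],
)

```text
t: 10.33
eef_pos: [509.5, -86.5, 219.1]
tcp_rot: [3.14, 0.001, 1.831]
ft_force: [0.7, -0.6, 3.9]
opening: 0.71
grip_force: 30.0
```

```bash
python3 -c "
from h import *
print(qz(),knob(cam('wrist')))"
```

```text
(np.float64(22.4), np.float64(1.3), np.float64(31.4), [509.5, -86.5, 219.1], np.float64(1.831), [0.7, -0.6, 3.9]) ([[312.5, 238.5, 18.2], [281.5, 224.5, 17.0], [341.5, 225.5, 19.3]], [213, 200, 193, 191, 194, 201, 216], [(282, 342), (264, 360), (258, 365), (260, 364)])
```

>>> move_arm(
  commands=[
    [[-0.103, 0.386, 0], 0, -1],
    [[0, 0, -0.1], 0, -1],
    [[0, 0, -0.1], 0, -1],
    [[0, 0, -0.1], 0, -1],
    [[0.017, -0.065, 0], 0, -1],
    [[0.017, -0.065, 0], 0, -1],
    [[0, 0, 0], 0, -1],
    [[0, 0, 0], 0, -1],
  ],
)

```text
t: 11.05
eef_pos: [506.9, -78.5, 209.1]
tcp_rot: [-3.14, -0.001, 1.831]
ft_force: [-2.3, 5.6, 2.5]
opening: 0.708
grip_force: 30.0
```

```bash
python3 -c "
from h import *
print(qz(),knob(cam('wrist')))"
```

```text
(np.float64(30.8), np.float64(0.9), np.float64(21.4), [506.9, -78.5, 209.1], np.float64(1.831), [-2.3, 5.6, 2.5]) ([[312.5, 230.5, 19.3], [289.5, 219.5, 20.4], [311.5, 241.5, 14.4]], [213, 200, 193, 192, 194, 201, 216], [(282, 341), (264, 360), (258, 366), (260, 364)])
```

>>> move_arm(
  commands=[
    [[0.017, -0.065, 0.03], 0, -1],
    [[0.017, -0.065, 0.02], 0, -1],
    [[0.008, -0.033, 0], 0, -1],
    [[0, 0, 0], 0, -1],
    [[0, 0, 0], 0, -1],
  ],
)

```text
t: 11.52
eef_pos: [508.0, -83.1, 210.6]
tcp_rot: [-3.14, -0.002, 1.831]
ft_force: [-2.7, 7.0, 4.4]
opening: 0.709
grip_force: 30.0
```

```bash
python3 -c "
from h import *
print(qz(),knob(cam('wrist')))"
```

```text
(np.float64(26.1), np.float64(0.7), np.float64(22.9), [508.0, -83.1, 210.6], np.float64(1.831), [-2.7, 7.0, 4.4]) ([[310.5, 227.5, 20.4], [276.5, 234.5, 20.4], [314.5, 236.5, 13.8]], [212, 199, 193, 191, 193, 200, 215], [(281, 343), (263, 360), (258, 366), (260, 364)])
```

>>> move_arm(
  commands=[
    [[0, 0, 0.95], 0, -1],
    [[0, 0, 0.95], 0, -1],
    [[0.214, -0.805, 0], 0, -1],
    [[0.214, -0.805, 0], 0, -1],
    [[0, 0, 0], 0, -1],
    [[0, 0, 0], 0, -1],
  ],
)

```text
t: 12.07
eef_pos: [521.3, -132.9, 267.6]
tcp_rot: [-3.141, -0.0, 1.829]
ft_force: [-0.8, -0.3, -0.1]
opening: 0.707
grip_force: 30.0
```

```bash
cat >> h.py <<'E'
from scipy.optimize import least_squares
def fit(p,k,g=(35,3,3)):
    """phi, dq, dz of the held lid from the rim outline and the knob row k in the wrist view"""
    e=np.array(env.state()['eef_pos']);P=np.array([*PV,0]);Z=np.array([0,0,1.]);S=np.array([*SV,0]);t=np.linspace(0,2*np.pi,181)[:,None]
    h=cv2.cvtColor(p['image'],cv2.COLOR_RGB2HSV);m=cv2.inRange(h,(8,60,40),(24,255,255));m[276:]=0;m[:, :230]=0;m[:,400:]=0;m[:150]=0
    m=cv2.morphologyEx(m,cv2.MORPH_CLOSE,np.ones((5,5)))
    c=max(cv2.findContours(m,0,1)[0],key=cv2.contourArea)[:,0,:].astype(float)
    c=c[c[:,1]<268];c+=(c-[313,242])/np.linalg.norm(c-[313,242],axis=1)[:,None]*.5
    def f(v):
        F=np.radians(v[0]);n=np.sin(F)*P+np.cos(F)*Z;u=np.cos(F)*P-np.sin(F)*Z;o=e-[0,0,OFF]+v[1]*P+v[2]*Z+v[3]*S
        X=np.vstack([o+34*(np.cos(t)*u+np.sin(t)*S)+s*n for s in(-5,5)])
        H=cv2.convexHull(np.array([proj(p,x) for x in X],np.float32))
        d=[cv2.pointPolygonTest(H,(float(a),float(b)),True) for a,b in c]
        return np.r_[d,4*(proj(p,o+33*n)[1]-k)]
    r=least_squares(f,[*g,0],loss='soft_l1',diff_step=1e-3,x_scale=[5,1,1,1]);return r.x.round(1),round(float(np.abs(r.fun).mean()),2),len(c)
E
python3 - <<'E'
from h import *
print(qz());W=cam('wrist');k=knob(W);print(k);print(fit(W,k[0][0][1]))
E
```

```text
(np.float64(-25.4), np.float64(0.8), np.float64(79.9), [521.3, -132.9, 267.6], np.float64(1.829), [-0.8, -0.3, -0.1])
([[311.5, 229.5, 19.3]], [212, 199, 193, 191, 193, 200, 214], [(281, 343), (264, 360), (258, 366), (260, 364)])
(array([35.7,  3. ,  4.7, -0.5]), 0.32, 202)
```

>>> move_arm(
  commands=[
    [[-0.017, 0.064, 0], 0, -1],
    [[0, 0, -0.6], 0, -1],
    [[0, 0, -0.55], 0, -1],
    [[0, 0, 0], 0, -1],
    [[-0.036, 0.137, 0.042], 0, -1],
    [[-0.036, 0.137, 0.042], 0, -1],
    [[-0.027, 0.1, 0.092], 0, -1],
    [[-0.027, 0.1, 0.092], 0, -1],
    [[0, 0, 0], 0, -1],
    [[-0.029, 0.11, 0.067], 0, -1],
    [[-0.029, 0.11, 0.067], 0, -1],
    [[-0.03, 0.113, 0.025], 0, -1],
    [[-0.03, 0.113, 0.025], 0, -1],
    [[0, 0, 0], 0, -1],
    [[0, 0, 0], 0, -1],
  ],
)

```text
t: 13.37
eef_pos: [513.4, -102.1, 247.0]
tcp_rot: [-3.142, -0.0, 1.831]
ft_force: [-0.3, 0.1, -2.4]
opening: 0.704
grip_force: 30.0
```

```bash
python3 - <<'E'
from h import *
print(qz());W=cam('wrist');k=knob(W);print(k)
e=np.array(env.state()['eef_pos'])
P=np.array([*PV,0]);Z=np.array([0,0,1.]);c=e-[0,0,OFF]+3*P+4.7*Z
for f in range(40,131,10):
    F=np.radians(f);n=np.sin(F)*P+np.cos(F)*Z;u=np.cos(F)*P-np.sin(F)*Z
    print(f,'rim low',proj(W,c+34*u+5*n)[1].round(),'rim up',proj(W,c-34*u+5*n)[1].round(),proj(W,c-34*u-5*n)[1].round(),'knobtop',proj(W,c+33*n)[1].round())
save(W,'w5.png',(230,130,410,290),3)
E
```

```text
(np.float64(6.4), np.float64(1.1), np.float64(59.3), [513.4, -102.1, 247.0], np.float64(1.831), [-0.3, 0.1, -2.4])
([[311.5, 244.5, 16.9], [309.5, 253.5, 13.4]], [225, 212, 206, 204, 206, 213, 228], [None, (273, 351), (260, 364), (258, 366)])
40 rim low 192.0 rim up 299.0 300.0 knobtop 227.0
50 rim low 196.0 rim up 295.0 300.0 knobtop 217.0
60 rim low 200.0 rim up 289.0 298.0 knobtop 209.0
70 rim low 206.0 rim up 282.0 293.0 knobtop 202.0
80 rim low 212.0 rim up 273.0 287.0 knobtop 197.0
90 rim low 219.0 rim up 262.0 279.0 knobtop 194.0
100 rim low 226.0 rim up 251.0 269.0 knobtop 192.0
110 rim low 233.0 rim up 239.0 258.0 knobtop 192.0
120 rim low 241.0 rim up 228.0 247.0 knobtop 194.0
130 rim low 249.0 rim up 217.0 235.0 knobtop 197.0
```

```bash
python3 - <<'E'
from h import *
W=cam('wrist')
for k in (244.5,253.5): print(fit(W,k,(35,-4,4)),fit(W,k,(20,-4,4)))
E
```

```text
(array([36.8, -4.2,  7.4, -0.5]), 0.29, 175) (array([36.8, -4.2,  7.4, -0.5]), 0.29, 175)
(array([29.6, -4.6,  7.8, -0.5]), 0.34, 175) (array([29.6, -4.6,  7.8, -0.5]), 0.34, 175)
```

View pics/w5.png

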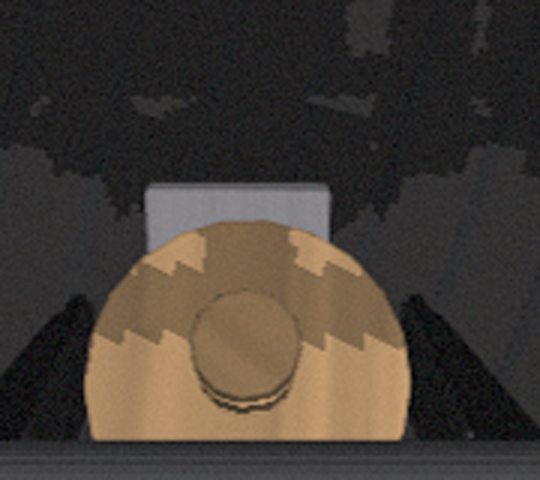

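The crop shows the knob at row ~244, tilt 37°: the rim met the lip radially and the lid slid in the pads rather than turning. I go back to the outer lip for more tilt, feeling my way down by force.

>>> move_arm(
  commands=[
    [[0, 0, 0.8], 0, -1],
    [[-0.144, 0.541, 0], 0, -1],
    [[-0.144, 0.541, 0], 0, -1],
    [[0, 0, -0.9], 0, -1],
    [[0, 0, -0.9], 0, -1],
    [[0, 0, -0.2], 0, -1],
    [[0, 0, -0.1], 0, -1],
    [[0, 0, 0], 0, -1],
  ],
)

```text
t: 14.13
eef_pos: [505.0, -70.1, 207.9]
tcp_rot: [-3.141, -0.0, 1.83]
ft_force: [0.3, 0.7, -1.4]
opening: 0.706
grip_force: 30.0
```

```bash
cat > m.py <<'E'
from h import *
print(qz());W=cam('wrist');k=knob(W);print(k[0],k[1][3])
for c in k[0][:2]:
    if 300<c[0]<325: print(fit(W,c[1],(40,0,7)))
E
python3 m.py
```

```text
(np.float64(39.4), np.float64(1.2), np.float64(20.2), [505.0, -70.1, 207.9], np.float64(1.83), [0.3, 0.7, -1.4])
[[309.5, 247.5, 20.4]] 203
(array([33.7, -4.1,  6.5, -0.7]), 0.27, 176)
```

>>> move_arm(
  commands=[
    [[0, 0, -0.1], 0, -1],
    [[0, 0, -0.05], 0, -1],
    [[0, 0, 0], 0, -1],
  ],
)

```text
t: 14.43
eef_pos: [505.1, -69.9, 205.1]
tcp_rot: [3.139, 0.001, 1.83]
ft_force: [-1.6, 2.0, 11.7]
opening: 0.71
grip_force: 30.0
```

```bash
python3 m.py
```

```text
(np.float64(39.6), np.float64(1.3), np.float64(17.4), [505.1, -69.9, 205.1], np.float64(1.83), [-1.6, 2.0, 11.7])
[[310.5, 244.5, 19.3], [264.5, 260.5, 20.4], [275.5, 256.5, 20.4]] 204
(array([36.6, -4.3,  7.4, -0.1]), 0.3, 175)
```

>>> move_arm(
  commands=[
    [[0.017, -0.065, 0.1], 0, -1],
    [[0.017, -0.065, 0.05], 0, -1],
    [[0.017, -0.065, 0.02], 0, -1],
    [[0.017, -0.065, 0.02], 0, -1],
    [[0.017, -0.065, 0.02], 0, -1],
    [[0, 0, 0], 0, -1],
  ],
)

```text
t: 14.98
eef_pos: [507.0, -79.3, 210.1]
tcp_rot: [-3.141, -0.001, 1.831]
ft_force: [-3.1, 9.0, 4.8]
opening: 0.703
grip_force: 30.0
```

```bash
python3 m.py
```

```text
(np.float64(30.1), np.float64(0.8), np.float64(22.4), [507.0, -79.3, 210.1], np.float64(1.831), [-3.1, 9.0, 4.8])
[[312.5, 237.5, 17.1], [312.5, 245.5, 18.2]] 203
(array([40.5, -2.4,  7.4, -0.7]), 0.25, 177)
(array([34.4, -3. ,  7.9, -0.7]), 0.3, 177)
```

>>> move_arm(
  commands=[
    [[0.017, -0.065, 0.02], 0, -1],
    [[0.017, -0.065, 0.02], 0, -1],
    [[0.017, -0.065, 0.02], 0, -1],
    [[0, 0, 0], 0, -1],
  ],
)

```text
t: 15.37
eef_pos: [508.1, -84.7, 211.7]
tcp_rot: [-3.139, -0.003, 1.83]
ft_force: [-3.1, 12.7, 5.3]
opening: 0.709
grip_force: 30.0
```

```bash
python3 m.py
```

```text
(np.float64(24.6), np.float64(0.5), np.float64(24.0), [508.1, -84.7, 211.7], np.float64(1.83), [-3.1, 12.7, 5.3])
[[311.5, 240.5, 20.4], [312.5, 229.5, 18.2], [280.5, 235.5, 19.3]] 200
(array([35.6, -0.6,  8.1, -1. ]), 0.32, 183)
(array([43.8,  0.5,  7.6, -1. ]), 0.28, 183)
```

>>> move_arm(
  commands=[
    [[0.017, -0.065, 0.02], 0, -1],
    [[0.017, -0.065, 0.01], 0, -1],
    [[0.017, -0.065, 0.01], 0, -1],
    [[0, 0, 0], 0, -1],
  ],
)

```text
t: 15.75
eef_pos: [509.4, -90.0, 212.8]
tcp_rot: [-3.138, -0.004, 1.831]
ft_force: [-5.1, 17.5, 5.5]
opening: 0.71
grip_force: 30.0
```

```bash
python3 m.py
```

```text
(np.float64(19.0), np.float64(0.3), np.float64(25.1), [509.4, -90.0, 212.8], np.float64(1.831), [-5.1, 17.5, 5.5])
[[312.5, 235.5, 17.7], [313.5, 223.5, 16.0], [337.5, 243.5, 18.0]] 195
(array([35.5,  2.7,  8.6, -1.2]), 0.41, 194)
(array([44.4,  4. ,  8.4, -1.2]), 0.27, 194)
```

>>> move_arm(
  commands=[
    [[0.017, -0.065, 0.01], 0, -1],
    [[0.017, -0.065, 0.01], 0, -1],
    [[0, 0, 0], 0, -1],
  ],
)

```text
t: 16.05
eef_pos: [510.2, -93.5, 213.3]
tcp_rot: [-3.137, -0.005, 1.831]
ft_force: [-4.4, 21.9, 6.7]
opening: 0.707
grip_force: 30.0
```

```bash
python3 m.py
```

```text
(np.float64(15.4), np.float64(0.2), np.float64(25.6), [510.2, -93.5, 213.3], np.float64(1.831), [-4.4, 21.9, 6.7])
[[312.5, 229.5, 19.1], [312.5, 216.5, 18.2], [345.5, 221.5, 14.5]] 192
(array([37. ,  5.2,  8.5, -1.3]), 0.47, 200)
(array([46.6,  6.9,  8.6, -1.3]), 0.28, 200)
```

>>> move_arm(
  commands=[
    [[0, 0, 0.9], 0, -1],
    [[0, 0, 0.9], 0, -1],
    [[0.167, -0.628, 0], 0, -1],
    [[0.167, -0.628, 0], 0, -1],
    [[0, 0, 0], 0, -1],
    [[0, 0, 0], 0, -1],
  ],
)

```text
t: 16.6
eef_pos: [521.5, -133.7, 267.5]
tcp_rot: [3.141, 0.0, 1.829]
ft_force: [0.3, -0.4, -1.1]
opening: 0.708
grip_force: 30.0
```

```bash
python3 m.py
```

```text
(np.float64(-26.3), np.float64(0.7), np.float64(79.8), [521.5, -133.7, 267.5], np.float64(1.829), [0.3, -0.4, -1.1])
[[309.5, 230.5, 20.4], [312.5, 222.5, 16.0], [351.5, 186.5, 13.4]] 192
(array([36.7,  3.5,  8.7, -0.4]), 0.46, 201)
(array([42.6,  4.4,  8.7, -0.4]), 0.3, 201)
```

>>> move_arm(
  commands=[
    [[-0.033, 0.122, 0], 0, -1],
    [[0, 0, -0.6], 0, -1],
    [[0, 0, -0.6], 0, -1],
    [[0, 0, -0.07], 0, -1],
    [[0, 0, 0], 0, -1],
    [[-0.045, 0.169, 0.012], 0, -1],
    [[-0.045, 0.169, 0.012], 0, -1],
    [[-0.012, 0.045, 0.09], 0, -1],
    [[-0.012, 0.045, 0.09], 0, -1],
    [[0, 0, 0], 0, -1],
  ],
)

```text
t: 17.48
eef_pos: [517.3, -116.2, 236.6]
tcp_rot: [3.139, 0.002, 1.831]
ft_force: [0.8, -5.9, 2.4]
opening: 0.708
grip_force: 30.0
```

```bash
python3 m.py
```

```text
(np.float64(-8.3), np.float64(1.2), np.float64(48.9), [517.3, -116.2, 236.6], np.float64(1.831), [0.8, -5.9, 2.4])
[[310.5, 246.5, 18.2], [309.5, 255.5, 15.8], [289.5, 195.5, 16.8], [277.5, 239.5, 14.9]] 207
(array([39.5, -5.1, 12.4, -0.1]), 0.3, 172)
(array([32.8, -5.6, 13.1, -0.1]), 0.31, 172)
```

```bash
python3 - <<'E'
from h import *
W=cam('wrist')
g=cv2.cvtColor(W['image'],cv2.COLOR_RGB2GRAY)
for k in (200,205,210,215,220,225,230,235,240,245,250,255): 
    r=fit(W,k,(max(20,40+(245-k)),-3 if k>235 else 3,9)); print(k,r)
print(g[190:276:2,311])
print(cv2.Canny(cv2.medianBlur(g,3),30,70)[190:276,311].nonzero()[0]+190)
E
```

```text
200 (array([55.6, -2.7,  9.1, -0. ]), 1.15, 172)
205 (array([55.5, -2.7,  9.1, -0. ]), 1.04, 172)
210 (array([55.5, -2.8,  9. , -0. ]), 0.92, 172)
215 (array([55.5, -2.8,  9. , -0. ]), 0.81, 172)
220 (array([55.5, -2.7,  9.1, -0. ]), 0.69, 172)
225 (array([54.5, -3. ,  9.3, -0. ]), 0.56, 172)
230 (array([51.1, -3.6, 10.1, -0.1]), 0.42, 172)
235 (array([47.6, -4.1, 10.9, -0.1]), 0.35, 172)
240 (array([44.1, -4.6, 11.6, -0.1]), 0.31, 172)
245 (array([40.5, -5. , 12.2, -0.1]), 0.3, 172)
250 (array([36.9, -5.3, 12.7, -0. ]), 0.3, 172)
255 (array([33.2, -5.5, 13.1, -0. ]), 0.31, 172)
[134 135 135 134 138  83  86  83  93 103 104 103 101 104 104 102 105 105
 105  95 110 112 115 110 111 112 112 106 109 111 109 115 116 114 117 118
 113 115  66 149  61 108 144]
[199 206 229 265 267 269 272]
```

>>> move_arm(
  commands=[
    [[0, 0, 0.83], 0, -1],
    [[-0.194, 0.73, 0], 0, -1],
    [[-0.194, 0.73, 0], 0, -1],
    [[0, 0, -0.9], 0, -1],
    [[0, 0, -0.8], 0, -1],
    [[0, 0, -0.14], 0, -1],
    [[0.017, -0.065, 0.02], 0, -1],
    [[0.017, -0.065, 0.02], 0, -1],
    [[0.017, -0.065, 0.015], 0, -1],
    [[0.017, -0.065, 0.015], 0, -1],
    [[0.017, -0.065, 0.01], 0, -1],
    [[0.017, -0.065, 0.01], 0, -1],
    [[0.017, -0.065, 0.01], 0, -1],
    [[0, 0, 0.9], 0, -1],
    [[0, 0, 0.9], 0, -1],
    [[0.223, -0.838, 0], 0, -1],
    [[0.223, -0.838, 0], 0, -1],
    [[0.223, -0.838, 0], 0, -1],
    [[0, 0, 0], 0, -1],
    [[0, 0, 0], 0, -1],
  ],
)

```text
t: 19.25
eef_pos: [529.0, -162.9, 263.1]
tcp_rot: [3.14, 0.001, 1.829]
ft_force: [-0.4, 1.0, -1.0]
opening: 0.708
grip_force: 30.0
```

```bash
python3 - <<'E'
import re
s=open('h.py').read()
s+='''
def meas():
    """knob row from vertical edge pairs ~36 px apart in the middle column, then fit; prints candidates"""
    W=cam('wrist');print(qz())
    g=cv2.medianBlur(cv2.cvtColor(W['image'],cv2.COLOR_RGB2GRAY),3)
    print('edges',(cv2.Canny(g,30,70)[150:274,311].nonzero()[0]+150).tolist())
    k=knob(W);print(k[0],k[1],k[2])
    r=[fit(W,c[1],(max(25,40+(245-c[1])),0,9)) for c in k[0] if 303<c[0]<322]
    for x in sorted(r,key=lambda x:x[1]): print(x)
'''
open('h.py','w').write(s)
E
python3 -c "
from h import *
meas()"
```

```text
(np.float64(-55.5), np.float64(0.5), np.float64(75.2), [528.8, -162.0, 262.9], np.float64(1.829), [-0.3, 0.3, -1.6])
edges [158, 161, 173, 184, 193, 202, 259, 263, 266, 268]
[[310.5, 243.5, 20.4], [312.5, 251.5, 17.1], [284.5, 265.5, 14.6]] [224, 210, 204, 203, 205, 212, 226] [None, (271, 353), (259, 365), (256, 368)]
(array([37.8, -3.1, 12.6, -0.3]), 0.28, 178)
(array([31.9, -3.6, 13.1, -0.3]), 0.31, 178)
```

>>> move_arm(
  commands=[
    [[0, 0, -0.8], 0, -1],
    [[0, 0, -0.72], 0, -1],
    [[-0.043, 0.161, 0], 0, -1],
    [[-0.043, 0.161, 0], 0, -1],
    [[-0.043, 0.161, 0], 0, -1],
    [[-0.034, 0.13, 0.02], 0, -1],
    [[-0.017, 0.065, 0.02], 0, -1],
    [[0, 0, 0], 0, -1],
  ],
)

```text
t: 19.97
eef_pos: [524.2, -141.4, 220.0]
tcp_rot: [3.138, 0.004, 1.832]
ft_force: [-0.5, -10.3, 1.4]
opening: 0.703
grip_force: 30.0
```

```bash
python3 -c "
from h import *
meas()"
```

```text
(np.float64(-34.5), np.float64(1.4), np.float64(32.3), [524.2, -141.5, 220.0], np.float64(1.832), [-0.5, -9.9, 0.3])
edges [168, 171, 176, 183, 197, 202, 217, 222, 255, 261, 265, 269]
[[311.5, 242.5, 19.3], [311.5, 250.5, 18.0], [311.5, 234.5, 20.4], [336.5, 264.5, 14.9]] [229, 219, 219, 219, 219, 219, 232] [None, (278, 347), (261, 363), (256, 368)]
(array([67.1, -3.5, 13.5,  0.1]), 1.95, 165)
(array([67.1, -3.5, 13.5,  0.1]), 2.15, 165)
(array([67.1, -3.5, 13.5,  0.1]), 2.34, 165)
```

>>> move_arm(
  commands=[
    [[-0.017, 0.065, 0.03], 0, -1],
    [[-0.017, 0.065, 0.03], 0, -1],
    [[0, 0, 0], 0, -1],
    [[0.03, -0.13, 0], 0, -1],
    [[0, 0, 0.8], 0, -1],
    [[0, 0, 0.5], 0, -1],
    [[0, 0, 0], 0, -1],
  ],
)

```text
t: 20.6
eef_pos: [523.9, -141.0, 262.0]
tcp_rot: [3.137, 0.003, 1.831]
ft_force: [1.1, 0.1, -0.4]
opening: 0.709
grip_force: 30.0
```

```bash
python3 -c "
from h import *
meas()"
```

```text
(np.float64(-33.8), np.float64(1.0), np.float64(72.8), [523.7, -140.9, 260.5], np.float64(1.831), [-0.2, -0.4, -1.1])
edges [161, 163, 167, 172, 185, 188, 201, 209, 215, 250, 259, 263, 270, 273]
[[312.5, 229.5, 20.4], [312.5, 244.5, 18.2], [312.5, 252.5, 17.1], [306.5, 235.5, 20.4]] [235, 223, 217, 216, 218, 224, 238] [None, (288, 336), (264, 360), (257, 368)]
(array([54.9, -7.7, 14.5,  0.5]), 0.26, 155)
(array([48.8, -8.5, 16.7,  0.5]), 0.3, 155)
(array([59.1, -7.1, 12.9,  0.5]), 0.33, 155)
(array([43.4, -8.9, 18.3,  0.5]), 0.37, 155)
```

>>> move_arm(
  commands=[
    [[-0.196, 0.735, 0], 0, -1],
    [[-0.196, 0.735, 0], 0, -1],
    [[-0.196, 0.735, 0], 0, -1],
    [[0, 0, -0.9], 0, -1],
    [[0, 0, -0.85], 0, -1],
    [[0.017, -0.065, 0], 0, -1],
    [[0.017, -0.065, 0], 0, -1],
    [[0.017, -0.065, 0.01], 0, -1],
    [[0.017, -0.065, 0.01], 0, -1],
    [[0.017, -0.065, 0.01], 0, -1],
    [[0.017, -0.065, 0.01], 0, -1],
    [[0.017, -0.065, 0.01], 0, -1],
    [[0, 0, 0], 0, -1],
    [[0, 0, 0.9], 0, -1],
    [[0, 0, 0.9], 0, -1],
    [[0.2, -0.752, 0], 0, -1],
    [[0.2, -0.752, 0], 0, -1],
    [[0.2, -0.752, 0], 0, -1],
    [[0, 0, 0], 0, -1],
    [[0, 0, 0], 0, -1],
  ],
)

```text
t: 22.32
eef_pos: [527.3, -157.5, 262.5]
tcp_rot: [3.141, 0.0, 1.829]
ft_force: [0.6, 1.1, -1.5]
opening: 0.708
grip_force: 30.0
```

```bash
python3 -c "
from h import *
meas()"
```

```text
(np.float64(-50.0), np.float64(0.3), np.float64(74.6), [527.1, -156.7, 262.3], np.float64(1.83), [-0.4, -0.2, -1.7])
edges [151, 165, 168, 177, 180, 191, 214, 258, 266, 269]
[[312.5, 245.5, 20.4], [311.5, 237.5, 20.4], [309.5, 256.5, 20.4]] [234, 222, 216, 214, 217, 223, 236] [None, (286, 337), (264, 360), (256, 368)]
(array([47.5, -7.8, 17.4, -0.5]), 0.27, 156)
(array([52.9, -7.2, 15.6, -0.4]), 0.3, 156)
(array([40.2, -8.4, 19.3, -0.5]), 0.31, 156)
```

>>> move_arm(
  commands=[
    [[-0.245, 0.922, 0], 0, -1],
    [[-0.245, 0.922, 0], 0, -1],
    [[-0.245, 0.922, 0], 0, -1],
    [[0, 0, -0.9], 0, -1],
    [[0, 0, -0.9], 0, -1],
    [[0, 0, -0.1], 0, -1],
    [[0, 0, -0.07], 0, -1],
    [[0, 0, 0], 0, -1],
  ],
)

```text
t: 23.03
eef_pos: [505.5, -73.4, 203.0]
tcp_rot: [-3.141, -0.0, 1.831]
ft_force: [-0.8, 0.7, -1.6]
opening: 0.707
grip_force: 30.0
```

```bash
python3 -c "
from h import *
meas()"
```

```text
(np.float64(35.9), np.float64(0.9), np.float64(15.7), [505.6, -73.6, 203.4], np.float64(1.831), [-0.3, -0.6, -0.5])
edges [214, 226, 259, 266, 270]
[[313.5, 246.5, 20.4], [312.5, 237.5, 20.4], [270.5, 267.5, 15.6], [314.5, 256.5, 13.8]] [234, 222, 216, 214, 217, 223, 236] [None, (286, 338), (263, 360), (256, 368)]
(array([46.6, -6.6, 16.9, -0.6]), 0.25, 155)
(array([52.6, -5.9, 14.9, -0.6]), 0.27, 155)
(array([39.9, -7.2, 18.6, -0.6]), 0.31, 155)
```

>>> move_arm(
  commands=[
    [[0, 0, -0.05], 0, -1],
    [[0.013, -0.048, -0.03], 0, -1],
    [[0, 0, 0], 0, -1],
    [[0, 0, 0], 0, 0.5],
    [[0, 0, 0], 0, 0.6],
    [[0, 0, 0], 0, 1],
    [[0, 0, 0], 0, 1],
    [[0, 0, 0], 0, 1],
    [[0, 0, 0], 0, 1],
    [[0, 0, 0], 0, 1],
  ],
)

```text
t: 23.92
eef_pos: [505.8, -75.0, 200.0]
tcp_rot: [3.142, -0.0, 1.831]
ft_force: [0.1, 1.4, 0.4]
opening: 0.998
grip_force: 0.0
```

```bash
python3 -c "
from h import *
meas()"
```

```text
(np.float64(34.5), np.float64(0.7), np.float64(12.3), [505.8, -75.0, 200.0], np.float64(1.831), [-0.3, -0.2, 1.5])
edges [215, 230, 264, 270, 273]
[[312.5, 249.5, 19.3], [313.5, 260.5, 16.0], [347.5, 262.5, 20.4]] [236, 223, 217, 216, 218, 224, 237] [None, (288, 336), (265, 360), (257, 368)]
(array([-50.5,   1.8,   3. ,  -1.1]), 5.48, 306)
(array([98.5,  7.5,  5.1, -1.6]), 6.2, 306)
```

>>> move_arm(
  commands=[
    [[0.056, -0.21, 0.19], 0, 1],
    [[0.056, -0.21, 0.19], 0, 1],
    [[0, 0, 0], 0, 1],
    [[0, 0, 0], 0, -1],
    [[0, 0, 0], 0, -1],
    [[0, 0, 0], 0, -1],
    [[0, 0, 0], 0, -1],
    [[0, 0, 0], 0, -1],
    [[0, 0, 0], 0, -1],
    [[0, 0, 0.6], 0, -1],
    [[0, 0, 0.9], 0, -1],
    [[0, 0, 0.5], 0, -1],
    [[0.188, -0.705, 0], 0, -1],
    [[0.188, -0.705, 0], 0, -1],
    [[0.188, -0.705, 0], 0, -1],
    [[0.188, -0.705, 0], 0, -1],
    [[0, 0, 0], 0, -1],
    [[0, 0, 0], 0, -1],
  ],
)

```text
t: 25.47
eef_pos: [531.6, -172.8, 271.1]
tcp_rot: [-3.141, -0.0, 1.829]
ft_force: [-0.2, 0.0, -1.3]
opening: 0.706
grip_force: 30.0
```

```bash
python3 -c "
from h import *
meas()"
```

```text
(np.float64(-65.9), np.float64(0.5), np.float64(83.4), [531.5, -172.1, 271.1], np.float64(1.83), [-0.1, 0.1, -1.3])
edges [155, 158, 171, 178, 192, 231, 244, 247, 250, 260, 261]
[[311.5, 210.5, 19.3], [312.5, 229.5, 17.1], [278.5, 221.5, 14.7]] [213, 200, 194, 193, 195, 201, 215] [(283, 341), (263, 361), (258, 366), (260, 363)]
(array([51.1,  5.2,  5.1, -0.6]), 0.38, 201)
(array([36.8,  2.5,  4.7, -0.6]), 0.53, 201)
```

>>> move_arm(
  commands=[
    [[0, 0, -0.8], 0, -1],
    [[0, 0, -0.55], 0, -1],
    [[-0.043, 0.161, 0], 0, -1],
    [[-0.043, 0.161, 0], 0, -1],
    [[-0.043, 0.161, 0], 0, -1],
    [[-0.043, 0.161, 0], 0, -1],
    [[-0.022, 0.08, 0.02], 0, -1],
    [[-0.022, 0.08, 0.02], 0, -1],
    [[-0.022, 0.08, 0.02], 0, -1],
    [[-0.022, 0.08, 0.02], 0, -1],
    [[-0.022, 0.08, 0.02], 0, -1],
    [[-0.022, 0.08, 0.02], 0, -1],
    [[-0.022, 0.08, 0.02], 0, -1],
    [[-0.022, 0.08, 0.02], 0, -1],
    [[-0.022, 0.08, 0.02], 0, -1],
    [[0, 0, 0], 0, -1],
    [[0.017, -0.065, 0], 0, -1],
    [[0, 0, 0.8], 0, -1],
    [[0, 0, 0.4], 0, -1],
    [[0, 0, 0], 0, -1],
  ],
)

```text
t: 27.18
eef_pos: [521.4, -133.1, 274.8]
tcp_rot: [3.139, 0.002, 1.831]
ft_force: [0.4, -0.2, -0.3]
opening: 0.707
grip_force: 30.0
```

```bash
cat >> h.py <<'E'
def rowsfor(dq,dz,fs):
    W=cam('wrist');e=np.array(env.state()['eef_pos']);P=np.array([*PV,0]);Z=np.array([0,0,1.]);S=np.array([*SV,0]);c=e-[0,0,OFF]+dq*P+dz*Z
    r=lambda x:int(round(proj(W,x)[1]))
    for f in fs:
        F=np.radians(f);n=np.sin(F)*P+np.cos(F)*Z;u=np.cos(F)*P-np.sin(F)*Z
        print(f,'low k/f',r(c+34*u+5*n),r(c+34*u-5*n),'up k/f',r(c-34*u+5*n),r(c-34*u-5*n),'knob',r(c+33*n-10*u),r(c+33*n),r(c+33*n+10*u),'mid',r(c+34*S))
E
python3 -c "
from h import *
meas();rowsfor(-2,6,range(50,121,10))"
```

```text
(np.float64(-25.5), np.float64(0.6), np.float64(85.8), [521.1, -133.0, 273.5], np.float64(1.831), [-0.9, 0.5, -1.6])
edges [169, 172, 174, 180, 191, 195, 203, 239, 240, 246, 258]
[[312.5, 221.5, 18.2], [341.5, 247.5, 20.4], [295.5, 188.5, 18.2]] [234, 225, 209, 204, 214, 225, 236] [None, (295, 329), (263, 361), (258, 365)]
(array([63.4, -6.6,  7.1,  0.3]), 2.85, 171)
50 low k/f 202 210 up k/f 303 307 knob 242 225 210 mid 250
60 low k/f 206 216 up k/f 297 305 knob 231 217 204 mid 250
70 low k/f 212 222 up k/f 290 301 knob 221 210 199 mid 250
80 low k/f 218 229 up k/f 281 295 knob 212 204 197 mid 250
90 low k/f 224 237 up k/f 270 287 knob 206 201 197 mid 250
100 low k/f 232 244 up k/f 259 277 knob 201 199 198 mid 250
110 low k/f 239 252 up k/f 247 267 knob 198 199 200 mid 250
120 low k/f 247 260 up k/f 236 255 knob 197 201 204 mid 250
```

>>> move_arm(
  commands=[
    [[-0.158, 0.595, 0], 0, -1],
    [[0, 0, -0.5], 0, -1],
    [[0, 0, -0.5], 0, -1],
    [[0, 0, -0.2], 0, -1],
    [[0, 0, -0.13], 0, -1],
    [[0, 0, 0], 0, -1],
  ],
)

```text
t: 27.78
eef_pos: [515.8, -115.2, 232.1]
tcp_rot: [-3.139, -0.002, 1.831]
ft_force: [-4.9, 2.2, 6.3]
opening: 0.707
grip_force: 30.0
```

```bash
python3 -c "
from h import *
meas();rowsfor(-6.6,7,range(50,91,10))"
```

```text
(np.float64(-6.9), np.float64(0.0), np.float64(44.4), [515.8, -115.2, 232.1], np.float64(1.831), [-4.7, 2.3, 5.7])
edges [179, 204, 227, 244, 250, 259]
[[309.5, 229.5, 14.2]] [232, 223, 210, 205, 213, 224, 236] [None, (289, 334), (262, 361), (258, 366)]
(array([55.9, -6.2,  7.6, -1. ]), 2.17, 173)
50 low k/f 210 218 up k/f 313 317 knob 252 235 219 mid 259
60 low k/f 214 223 up k/f 308 315 knob 241 226 213 mid 259
70 low k/f 219 230 up k/f 300 311 knob 231 219 209 mid 259
80 low k/f 225 237 up k/f 291 305 knob 222 214 206 mid 259
90 low k/f 232 244 up k/f 281 298 knob 215 210 205 mid 259
```

>>> move_arm(
  commands=[
    [[-0.013, 0.048, -0.05], 0, -1],
    [[-0.013, 0.048, -0.05], 0, -1],
    [[-0.013, 0.048, -0.05], 0, -1],
    [[0, 0, 0], 0, 0.45],
    [[0, 0, 0], 0, 0.55],
    [[0, 0, 0], 0, 1],
    [[0, 0, 0], 0, 1],
    [[0, 0, 0], 0, 1],
    [[0, 0, 0], 0, 1],
    [[0, 0, 0], 0, 1],
    [[0, 0, 0], 0, 1],
  ],
)

```text
t: 28.8
eef_pos: [515.3, -111.0, 227.8]
tcp_rot: [3.142, -0.0, 1.831]
ft_force: [0.6, 0.8, 0.4]
opening: 0.997
grip_force: 0.0
```

```bash
python3 -c "
from h import *
W=cam('wrist');print(qz());save(W,'w6.png',(200,140,430,300),3)
e=np.array(env.state()['eef_pos']);r=e[:2]-C
print(r@PV);rowsfor(-(r@PV)-4,51.5-(e[2]-OFF),[60,70,76,90,104])"
```

```text
(np.float64(-2.8), np.float64(0.6), np.float64(40.2), [515.3, -111.0, 227.9], np.float64(1.831), [-0.1, -0.3, 0.5])
-2.757021284230174
60 low k/f 208 218 up k/f 304 311 knob 234 220 206 mid 254
70 low k/f 214 225 up k/f 296 308 knob 224 212 202 mid 254
76 low k/f 217 229 up k/f 291 304 knob 218 209 200 mid 254
90 low k/f 227 239 up k/f 276 293 knob 208 203 199 mid 254
104 low k/f 237 251 up k/f 259 279 knob 202 201 201 mid 254
```

View pics/w6.png

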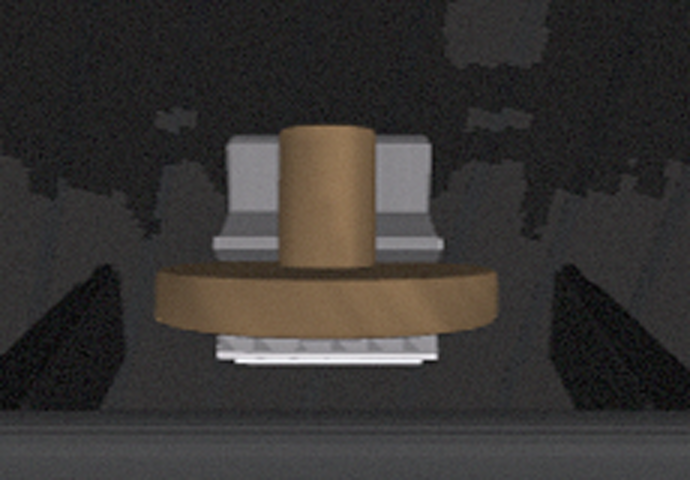

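The last picture shows the lid standing in the slot, rim at crop (325,300), knob pointing out towards +q at (327,195) – past vertical, leaning on the far cheek: a clean regrip is possible.

```bash
python3 - <<'E'
from h import *
W=cam('wrist');P=np.array([*PV,0]);Z=np.array([0,0,1.]);S=np.array([*SV,0])
def f(v):
    F=np.radians(v[0]);n=np.sin(F)*P+np.cos(F)*Z;u=np.cos(F)*P-np.sin(F)*Z;c=np.array([*C,0])+v[1]*P+v[2]*Z+v[3]*S
    t=np.linspace(0,2*np.pi,181)[:,None]
    X=np.vstack([c+34*(np.cos(t)*u+np.sin(t)*S)+s*n for s in(-5,5)]);q=np.array([proj(W,x) for x in X])
    k=np.array([proj(W,c+10*(np.cos(a)*u+np.sin(a)*S)+33*n) for a in np.linspace(0,6.28,61)])
    return [q[:,0].min()-251.7,q[:,0].max()-365.7,q[:,1].max()-252,q[:,1].min()-228,k[:,1].min()-182,k[:,0].mean()-(200+327/3)]
for g in (75,90,104):
    r=least_squares(f,[g,4,50,0],x_scale=[5,1,1,1],diff_step=1e-3);print(r.x.round(1),r.fun.round(1))
print(qz())
E
```

```text
[117.    5.8  54.4  -1.8] [-0.9  0.9 -1.2 -0.8  2.  -0. ]
[112.2   6.9  52.8  -1.8] [-0.3  0.4 -1.6  1.6 -0.  -0. ]
[109.9   7.   51.6  -1.8] [ 0.1 -0.1  0.1  0.1 -0.2 -0.1]
(np.float64(-2.8), np.float64(0.6), np.float64(40.2), [515.3, -111.0, 227.9], np.float64(1.831), [-0.1, 0.7, 0.0])
```

>>> move_arm(
  commands=[
    [[-0.033, 0.122, 0.11], 0, 1],
    [[0, 0, 0], 0, 1],
    [[0, 0, 0], 0, -1],
    [[0, 0, 0], 0, -1],
    [[0, 0, 0], 0, -1],
    [[0, 0, 0], 0, -1],
    [[0, 0, 0], 0, -1],
    [[0, 0, 0], 0, -1],
    [[-0.009, 0.032, 0.25], 0, -1],
    [[-0.009, 0.032, 0.25], 0, -1],
    [[-0.022, 0.08, 0.01], 0, -1],
    [[-0.022, 0.08, 0.01], 0, -1],
    [[-0.022, 0.08, -0.017], 0, -1],
    [[-0.022, 0.08, -0.017], 0, -1],
    [[-0.022, 0.08, -0.033], 0, -1],
    [[-0.022, 0.08, -0.033], 0, -1],
    [[-0.017, 0.064, -0.05], 0, -1],
    [[-0.017, 0.064, -0.05], 0, -1],
    [[0, 0, 0], 0, -1],
  ],
)

```text
t: 30.53
eef_pos: [508.8, -86.9, 240.6]
tcp_rot: [3.141, 0.0, 1.831]
ft_force: [1.5, -1.1, 3.8]
opening: 0.705
grip_force: 30.0
```

```bash
cat >> h.py <<'E'
def m2(g,lo=110):
    """held lid past vertical: wood outline in the wrist view -> phi,dq,dz"""
    W=cam('wrist');e=np.array(env.state()['eef_pos']);P=np.array([*PV,0]);Z=np.array([0,0,1.]);S=np.array([*SV,0]);print(qz())
    h=cv2.cvtColor(W['image'],cv2.COLOR_RGB2HSV);m=cv2.inRange(h,(8,60,40),(24,255,255));m[275:]=0;m[:lo]=0;m[:,:245]=0;m[:,380:]=0
    m=cv2.morphologyEx(m,cv2.MORPH_OPEN,np.ones((5,5)));n_,l,st,_=cv2.connectedComponentsWithStats(m);m=(l==1+st[1:,4].argmax())
    t=np.linspace(0,2*np.pi,61)[:,None]
    def sil(v):
        F=np.radians(v[0]);n=np.sin(F)*P+np.cos(F)*Z;u=np.cos(F)*P-np.sin(F)*Z;c=e-[0,0,OFF]+v[1]*P+v[2]*Z-.8*S
        im=np.zeros((400,640),np.uint8)
        for r,a,b in((34,-5,5),(10,5,33)):
            X=np.vstack([c+r*(np.cos(t)*u+np.sin(t)*S)+k*n for k in(a,b)])
            cv2.fillConvexPoly(im,cv2.convexHull(np.array([proj(W,x) for x in X]).round().astype(np.int32)),1)
        im[275:]=0;return im>0
    best=max(((s:=sil((f,q,z))),(s&m).sum()/(s|m).sum(),f,q,z)[1:] for f in g for q in range(-9,10,2) for z in range(2,19,4))
    ys,xs=np.nonzero(m);print(best,'rows',ys.min(),ys.max(),'cols',xs.min(),xs.max(),[int((m[r]).sum()) for r in range(150,275,10)]);return W
E
python3 -c "
from h import *
m2(range(90,190,6))"
```

```text
(np.float64(22.0), np.float64(0.6), np.float64(53.0), [508.9, -87.1, 240.7], np.float64(1.831), [1.8, -1.2, 2.4])
(np.float64(0.9339515518546556), 132, 1, 2) rows 192 264 cols 257 367 [0, 0, 0, 0, 0, 30, 30, 40, 102, 111, 111, 79, 0]
```

>>> move_arm(
  commands=[
    [[-0.043, 0.161, 0.167], 0, -1],
    [[-0.022, 0.08, -0.067], 0, -1],
    [[-0.022, 0.08, -0.067], 0, -1],
    [[-0.017, 0.064, -0.1], 0, -1],
    [[-0.017, 0.064, -0.1], 0, -1],
    [[-0.011, 0.04, -0.117], 0, -1],
    [[0, 0, 0], 0, -1],
  ],
)

```text
t: 31.17
eef_pos: [504.5, -72.3, 231.4]
tcp_rot: [-3.14, -0.001, 1.831]
ft_force: [0.0, 0.5, -0.8]
opening: 0.709
grip_force: 30.0
```

```bash
python3 -c "
from h import *
m2(range(120,200,5))"
```

```text
(np.float64(37.3), np.float64(0.3), np.float64(44.1), [504.7, -72.4, 231.8], np.float64(1.831), [0.5, -0.6, -2.1])
(np.float64(0.9348409352242238), 130, 3, 6) rows 191 262 cols 257 367 [0, 0, 0, 0, 0, 31, 31, 31, 100, 111, 111, 71, 0]
```

>>> move_arm(
  commands=[
    [[0, 0, 0.7], 0, -1],
    [[0, 0, 0.47], 0, -1],
    [[0.191, -0.718, 0], 0, -1],
    [[0, 0, -0.5], 0, -1],
    [[0, 0, -0.27], 0, -1],
    [[-0.022, 0.08, -0.01], 0, -1],
    [[-0.022, 0.08, -0.01], 0, -1],
    [[-0.022, 0.08, -0.01], 0, -1],
    [[-0.021, 0.077, -0.063], 0, -1],
    [[-0.021, 0.077, -0.063], 0, -1],
    [[-0.021, 0.077, -0.063], 0, -1],
    [[0, 0, 0], 0, -1],
  ],
)

```text
t: 32.22
eef_pos: [506.7, -79.5, 238.0]
tcp_rot: [3.141, 0.0, 1.831]
ft_force: [1.1, -0.7, 3.5]
opening: 0.712
grip_force: 30.0
```

```bash
python3 -c "
from h import *
m2(range(120,200,5))"
```

```text
(np.float64(29.7), np.float64(0.4), np.float64(50.3), [506.8, -79.7, 238.0], np.float64(1.831), [0.7, -1.2, 1.8])
(np.float64(0.9578964092786781), 140, 1, 6) rows 197 274 cols 257 368 [0, 0, 0, 0, 0, 24, 30, 81, 104, 111, 112, 105, 69]
```

>>> move_arm(
  commands=[
    [[-0.021, 0.077, -0.08], 0, -1],
    [[-0.021, 0.077, -0.08], 0, -1],
    [[-0.013, 0.048, -0.083], 0, -1],
    [[-0.013, 0.048, -0.083], 0, -1],
    [[-0.006, 0.024, -0.067], 0, -1],
    [[-0.006, 0.024, -0.067], 0, -1],
    [[0, 0, 0], 0, -1],
  ],
)

```text
t: 32.85
eef_pos: [504.3, -70.8, 223.6]
tcp_rot: [-3.142, -0.0, 1.831]
ft_force: [1.2, 1.5, 3.1]
opening: 0.707
grip_force: 30.0
```

```bash
python3 -c "
from h import *
m2(range(135,205,5))"
```

```text
(np.float64(38.8), np.float64(0.3), np.float64(36.0), [504.3, -70.9, 223.7], np.float64(1.831), [1.2, 1.0, 3.3])
(np.float64(0.9878198987272478), 165, 1, 10) rows 199 274 cols 256 368 [0, 0, 0, 0, 0, 30, 73, 93, 105, 111, 113, 111, 103]
```

>>> move_arm(
  commands=[
    [[0, 0, -0.07], 0, -1],
    [[0, 0, -0.07], 0, -1],
    [[0, 0, -0.03], 0, -1],
    [[0, 0, 0], 0, -1],
    [[0, 0, 0.6], 0, -1],
    [[0, 0, 0.9], 0, -1],
    [[0.1, 0.85, 0.2], 0, -1],
    [[0.1, 0.85, 0], 0, -1],
    [[0.1, 0.85, 0], 0, -1],
    [[0.1, 0.85, 0], 0, -1],
    [[0, 0, 0], 0, -1],
    [[0, 0, 0], 0, -1],
  ],
)

```text
t: 33.9
eef_pos: [516.0, 31.7, 269.5]
tcp_rot: [-3.14, -0.0, 1.833]
ft_force: [0.8, -1.0, -1.1]
opening: 0.708
grip_force: 30.0
```

```bash
python3 - <<'E'
from h import *
np.set_printoptions(precision=1,suppress=True)
W=m2(range(150,206,5),185)
for z in(10,18,46):
    print(z,[(r[0],r[1],r[2],r[3],r[4]) for r in ring(W,'base_lid_center',z,68)])
print(proj(W,[533.7,115.8,18]))
E
```

```text
(np.float64(134.3), np.float64(37.8), np.float64(81.8), [516.0, 31.0, 269.5], np.float64(1.832), [0.3, -0.0, -1.4])
(np.float64(0.9843205574912892), 175, 1, 10) rows 197 274 cols 256 368 [0, 0, 0, 0, 0, 42, 75, 93, 105, 111, 113, 111, 105]
10 [(0.82, array([529.5, 117.7], dtype=float32), (529.749267578125, 116.89958190917969), 70.9695816040039, [352.6, 117.2])]
18 [(0.82, array([528.4, 117.4], dtype=float32), (528.6041259765625, 116.54589080810547), 68.6117172241211, [352.6, 117.2])]
46 [(0.82, array([524.4, 116. ], dtype=float32), (524.5960693359375, 115.3077621459961), 60.359466552734375, [352.6, 117.2])]
[361.2 123.7]
```

>>> move_arm(
  commands=[
    [[0.057, 0.9, 0], 0, -1],
    [[0.057, 0.9, 0], 0, -1],
    [[0.057, 0.9, 0], 0, -1],
    [[0.057, 0.9, 0], 0, -1],
    [[0, 0, 0], 0, -1],
    [[0, 0, 0], 0, -1],
  ],
)

```text
t: 34.6
eef_pos: [523.1, 139.2, 269.7]
tcp_rot: [-3.141, 0.0, 1.832]
ft_force: [0.2, -0.9, -0.6]
opening: 0.707
grip_force: 30.0
```

```bash
sed -i 's/for q in range(-9,10,2) for z in range(2,19,4))/for q in QR for z in ZR)/' h.py; python3 - <<'E'
import h
from h import *
h.QR=[-2,-1,0,1,2,3];h.ZR=[6,8,10,12]
m2(range(160,200,4),185)
E
```

```text
(np.float64(236.4), np.float64(72.3), np.float64(82.0), [523.0, 138.5, 269.7], np.float64(1.831), [-0.4, 0.6, -0.7])
(np.float64(0.9779489904357067), 172, 2, 12) rows 197 274 cols 256 368 [0, 0, 0, 0, 0, 40, 75, 93, 104, 108, 113, 110, 103]
```

>>> move_arm(
  commands=[
    [[0, 0, -0.5], 0, -1],
    [[0, 0, -0.5], 0, -1],
    [[0, 0, -0.15], 0, -1],
    [[0, 0, -0.06], 0, -1],
    [[0, 0, 0], 0, -1],
  ],
)

```text
t: 35.07
eef_pos: [523.3, 138.1, 233.5]
tcp_rot: [-3.141, -0.0, 1.83]
ft_force: [-0.2, -0.1, -0.6]
opening: 0.709
grip_force: 30.0
```

>>> move_arm(
  commands=[
    [[0, 0, -0.06], 0, -1],
    [[0, 0, 0], 0, -1],
  ],
)

```text
t: 35.23
eef_pos: [523.2, 138.7, 232.2]
tcp_rot: [3.141, 0.0, 1.83]
ft_force: [-0.6, -0.4, -0.8]
opening: 0.708
grip_force: 30.0
```

>>> move_arm(
  commands=[
    [[0, 0, -0.05], 0, -1],
    [[0, 0, 0], 0, -1],
  ],
)

```text
t: 35.4
eef_pos: [523.1, 139.0, 230.4]
tcp_rot: [3.141, 0.0, 1.831]
ft_force: [0.7, -0.0, -0.8]
opening: 0.709
grip_force: 30.0
```

>>> move_arm(
  commands=[
    [[0, 0, -0.06], 0, -1],
    [[0, 0, 0], 0, -1],
    [[0, 0, 0], 0, -1],
  ],
)

```text
t: 35.65
eef_pos: [523.2, 139.0, 228.6]
tcp_rot: [3.141, 0.0, 1.831]
ft_force: [0.5, 1.6, 1.3]
opening: 0.705
grip_force: 30.0
```

>>> move_arm(
  commands=[
    [[0, 0, -0.05], 0, -1],
    [[0, 0, 0], 0, -1],
  ],
)

```text
t: 35.82
eef_pos: [523.1, 139.1, 227.0]
tcp_rot: [3.141, -0.0, 1.831]
ft_force: [-1.1, 2.6, 4.3]
opening: 0.706
grip_force: 30.0
```

>>> move_arm(
  commands=[
    [[0, 0, -0.04], 0, -1],
    [[0, 0, 0], 0, -1],
    [[0, 0, 0], 0, -1],
  ],
)

```text
t: 36.07
eef_pos: [523.1, 139.1, 226.2]
tcp_rot: [3.141, -0.0, 1.831]
ft_force: [-1.2, 2.2, 8.7]
opening: 0.707
grip_force: 30.0
```

```bash
python3 - <<'E'
import h
from h import *
h.QR=[-2,-1,0,1,2,3];h.ZR=[8,10,11,12,14]
W=m2(range(164,196,4),185)
E
```

```text
(np.float64(236.9), np.float64(72.5), np.float64(38.5), [523.1, 139.1, 226.2], np.float64(1.831), [-1.1, 2.9, 9.6])
(np.float64(0.9652219733895403), 180, 1, 11) rows 196 274 cols 255 368 [0, 0, 0, 0, 0, 45, 77, 93, 105, 103, 114, 105, 100]
```

>>> move_arm(
  commands=[
    [[0, 0, 0.02], 0, 0.42],
    [[0, 0, 0], 0, 0.5],
    [[0, 0, 0], 0, 0.7],
    [[0, 0, 0], 0, 1],
    [[0, 0, 0], 0, 1],
    [[0, 0, 0], 0, 1],
    [[0, 0, 0], 0, 1],
    [[0, 0, 0.5], 0, 1],
    [[0, 0, 0.9], 0, 1],
    [[0, 0, 0.9], 0, 1],
    [[0.1, -0.6, 0.5], 0, 1],
    [[0, 0, 0], 0, 1],
    [[0, 0, 0], 0, 1],
  ],
)

```text
t: 37.2
eef_pos: [526.0, 120.6, 310.7]
tcp_rot: [3.14, 0.0, 1.83]
ft_force: [-0.1, 0.5, -0.1]
opening: 1.001
grip_force: 0.0
```

```bash
cat > st.py <<'E'
from h import *
np.set_printoptions(precision=1,suppress=True)
W=cam('wrist');print(env.state()['eef_pos'])
h=cv2.cvtColor(W['image'],cv2.COLOR_RGB2HSV);m=cv2.inRange(h,(8,60,40),(24,255,255));m[272:]=0;m[:30]=0;m[:,:180]=0;m[:,460:]=0
m=cv2.morphologyEx(m,cv2.MORPH_OPEN,np.ones((5,5)))
t=np.linspace(0,2*np.pi,91)[:,None]
def disc(im,c,r,z0,z1):
    X=np.vstack([np.array([c[0],c[1],z])+r*np.hstack([np.cos(t),np.sin(t),0*t]) for z in(z0,z1)])
    cv2.fillConvexPoly(im,cv2.convexHull(np.array([proj(W,x) for x in X]).round().astype(np.int32)),1)
def sc(bx,by,lx,ly,zt=56):
    im=np.zeros((400,640),np.uint8);disc(im,(bx,by),34,8,18);disc(im,(lx,ly),34,zt-10,zt);disc(im,(bx,by),10,18,46);im[272:]=0
    a=im>0;b=m>0;return (a&b).sum()/(a|b).sum()
from scipy.optimize import minimize
for z in(52,56,60):
    r=minimize(lambda v:-sc(*v,z),[529,116.5,522.8,139.7],method='Nelder-Mead',options=dict(initial_simplex=np.array([[529,116.5,522.8,139.7]]*5)+np.vstack([np.zeros(4),6*np.eye(4)]),maxiter=150))
    print(z,r.x,-r.fun,np.hypot(*(r.x[2:]-r.x[:2])))
print([(x['at'],x['confidence']) for x in search_frame('loose_lid_center',W)])
E
python3 st.py
```

```text
[525.9 120.9 309.9]
52 [529.  117.7 522.7 140. ] 0.9898564593301435 23.16870136854369
56 [529.  117.8 522.6 140.4] 0.9803216650898771 23.572713115979926
60 [528.4 117.6 522.2 140.6] 0.968960359012715 23.866832041724315
[([314.0, 186.8], 0.64)]
```

>>> move_arm(
  commands=[
    [[-0.085, -0.96, -0.05], 0, 1],
    [[-0.085, -0.96, -0.05], 0, 1],
    [[-0.085, -0.96, -0.05], 0, 1],
    [[-0.085, -0.96, -0.05], 0, 1],
    [[-0.085, -0.96, -0.05], 0, 1],
    [[-0.085, -0.96, -0.05], 0, 0.5],
    [[-0.085, -0.96, -0.05], 0, 0.5],
    [[-0.085, -0.96, -0.05], 0, 0.5],
    [[-0.085, -0.96, -0.05], 0, 0.5],
    [[-0.085, -0.96, -0.05], 0, 0],
    [[-0.085, -0.96, -0.05], 0, 0],
    [[-0.085, -0.96, -0.05], 0, 0],
    [[-0.085, -0.96, -0.05], 0, 0],
    [[-0.085, -0.96, -0.05], 0, 0],
    [[-0.085, -0.96, -0.05], 0, 0],
    [[-0.085, -0.96, -0.05], 0, 0],
    [[0, 0, 0], 0, 0],
    [[0, 0, 0], 0, 0],
  ],
)

```text
t: 38.8
eef_pos: [485.0, -340.4, 284.7]
tcp_rot: [-3.14, -0.002, 1.829]
ft_force: [0.1, 0.2, 0.9]
opening: 0.496
grip_force: 0.0
```

```bash
python3 - <<'E'
from h import *
np.set_printoptions(precision=1,suppress=True)
W=cam('wrist');e=env.state();print(e['eef_pos'],e['opening'])
for z in(0,8):print(z,ring(W,'small_lid_center',z,50))
g=cv2.medianBlur(cv2.cvtColor(W['image'],cv2.COLOR_RGB2GRAY),3)
u=proj(W,[485,-329,20]);print(u)
E
```

```text
[ 485.2 -339.4  285. ] 0.5013851403659072
0 [(0.87, array([ 485.9, -327.6], dtype=float32), (486.09814453125, -327.6353759765625), 51.99728775024414, [319.9, 190.3])]
8 [(0.87, array([ 485.3, -325.7], dtype=float32), (485.451904296875, -325.7759094238281), 50.434173583984375, [319.9, 190.3])]
[316.  198.6]
```

>>> move_arm(
  commands=[
    [[0.01, 0.46, 0], 0, 0],
    [[0, 0, -0.8], 0, 0],
    [[0, 0, -0.8], 0, 0],
    [[0, 0, -0.8], 0, 0],
    [[0, 0, -0.37], 0, 0],
    [[0, 0, 0], 0, 0],
    [[0, 0, 0], 0, -1],
    [[0, 0, 0], 0, -1],
    [[0, 0, 0], 0, -1],
    [[0, 0, 0], 0, -1],
    [[0, 0, 0], 0, -1],
    [[0, 0, 0], 0, -1],
    [[0, 0, 0], 0, -1],
  ],
)

```text
t: 40.03
eef_pos: [485.6, -326.1, 203.9]
tcp_rot: [3.141, 0.001, 1.831]
ft_force: [-0.3, 1.0, 6.8]
opening: 0.156
grip_force: 30.0
```

>>> move_arm(
  commands=[
    [[0, 0, 0.9], 0, -1],
    [[0, 0, 0.9], 0, -1],
    [[0, 0, 0.9], 0, -1],
    [[0.077, 0.972, 0], 0, -1],
    [[0.077, 0.972, 0], 0, -1],
    [[0.077, 0.972, 0], 0, -1],
    [[0.077, 0.972, 0], 0, -1],
    [[0.077, 0.972, 0], 0, -1],
    [[0.077, 0.972, 0], 0, -1],
    [[0.077, 0.972, 0], 0, -1],
    [[0.077, 0.972, 0], 0, -1],
    [[0.077, 0.972, 0], 0, -1],
    [[0.077, 0.972, 0], 0, -1],
    [[0.077, 0.972, 0], 0, -1],
    [[0.077, 0.972, 0], 0, -1],
    [[0.077, 0.972, 0], 0, -1],
    [[0.077, 0.972, 0], 0, -1],
    [[0.077, 0.972, 0], 0, -1],
    [[0.077, 0.972, 0], 0, -1],
    [[0, 0, 0], 0, -1],
  ],
)

```text
t: 41.7
eef_pos: [522.5, 144.2, 284.3]
tcp_rot: [3.141, -0.0, 1.834]
ft_force: [-0.1, -0.3, -0.2]
opening: 0.158
grip_force: 30.0
```

>>> move_arm(
  commands=[
    [[0, 0, -0.2], 0, -1],
    [[0, 0, -0.2], 0, -1],
    [[0, 0, 0], 0, -1],
    [[0, 0, 0], 0, -1],
  ],
)

```text
t: 42.03
eef_pos: [522.5, 139.5, 271.6]
tcp_rot: [-3.14, -0.0, 1.829]
ft_force: [0.0, 0.2, -1.6]
opening: 0.157
grip_force: 30.0
```

>>> move_arm(
  commands=[
    [[0, 0.02, -0.15], 0, -1],
    [[0, 0, -0.12], 0, -1],
    [[0, 0, -0.06], 0, -1],
    [[0, 0, 0], 0, -1],
    [[0, 0, 0], 0, -1],
  ],
)

```text
t: 42.45
eef_pos: [522.6, 141.0, 262.2]
tcp_rot: [-3.141, -0.0, 1.831]
ft_force: [-0.2, -0.0, -0.9]
opening: 0.158
grip_force: 30.0
```

>>> move_arm(
  commands=[
    [[0, 0, -0.04], 0, -1],
    [[0, 0, 0], 0, -1],
    [[0, 0, 0], 0, -1],
  ],
)

```text
t: 42.7
eef_pos: [522.6, 141.1, 261.2]
tcp_rot: [3.141, 0.0, 1.831]
ft_force: [-0.1, -0.2, -0.7]
opening: 0.161
grip_force: 30.0
```

>>> move_arm(
  commands=[
    [[0, 0, -0.04], 0, -1],
    [[0, 0, 0], 0, -1],
    [[0, 0, 0], 0, -1],
  ],
)

```text
t: 42.95
eef_pos: [522.5, 141.1, 259.9]
tcp_rot: [3.142, -0.0, 1.831]
ft_force: [0.1, 0.3, -1.2]
opening: 0.161
grip_force: 30.0
```

>>> move_arm(
  commands=[
    [[0, 0, -0.03], 0, -1],
    [[0, 0, 0], 0, -1],
    [[0, 0, 0], 0, -1],
  ],
)

```text
t: 43.2
eef_pos: [522.6, 141.2, 259.8]
tcp_rot: [3.141, 0.0, 1.831]
ft_force: [-2.7, 0.6, 9.6]
opening: 0.159
grip_force: 30.0
```

Contact came exactly at the expected 56 mm height. Release and retreat.

>>> move_arm(
  commands=[
    [[0, 0, 0.02], 0, -0.55],
    [[0, 0, 0], 0, -0.3],
    [[0, 0, 0], 0, 0],
    [[0, 0, 0], 0, 0],
    [[0, 0, 0], 0, 0],
    [[0, 0, 0], 0, 0],
    [[0, 0, 0.4], 0, 0],
    [[0, 0, 0.8], 0, 0],
    [[0, 0, 0.8], 0, 0],
    [[0.05, -0.6, 0.5], 0, 0],
    [[0, -0.3, 0], 0, 0],
    [[0, 0, 0], 0, 0],
    [[0, 0, 0], 0, 0],
  ],
)

```text
t: 44.28
eef_pos: [523.9, 113.8, 333.9]
tcp_rot: [-3.141, -0.0, 1.83]
ft_force: [-0.4, -0.7, -0.5]
opening: 0.503
grip_force: 0.0
```

```bash
sed -e 's/disc(im,(bx,by),10,18,46);im/disc(im,(bx,by),10,18,46);disc(im,(sx,sy),25,56,64);disc(im,(sx,sy),8,64,86);im/' -e 's/def sc(bx,by,lx,ly,zt=56)/def sc(bx,by,lx,ly,sx,sy,zt=56)/' -e 's/\[529,116.5,522.8,139.7\]/[529,117.5,522.7,140.2,522.6,141]/g' -e 's/\]\*5/]*7/;s/zeros(4)/zeros(6)/;s/eye(4)/eye(6)/;s/r.x\[2:\]/r.x[2:4]/;s/(52,56,60)/(56,)/;s/maxiter=150/maxiter=300/' st.py > st2.py; python3 st2.py; python3 - <<'E'
from h import *
W=cam('wrist')
print([(x['at'],x['confidence'],onz(W,x['at'],70)) for x in search_frame('small_lid_center',W)][:2])
print('lid rim z=64',ring(W,'small_lid_center',64,50)[:1])
E
```

```text
[523.9 114.1 333.7]
56 [528.5 117.6 522.6 140.1 517.7 147.6] 0.9597979372763629 23.28170655973651
[([321.2, 153.9], 0.65)]
[]
lid rim z=64 [(0.59, array([521.24146, 141.43636], dtype=float32), (521.2167358398438, 141.15536499023438), 51.16615295410156, [318.7, 177.9])]
```

```bash
python3 -c "
from cell import env
print(env.job_done())"
```

```text
the job is handed in; nothing more can be done
None
```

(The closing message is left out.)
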